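Swap the sizing ring to the fold-out hook and fold the empty hook away

ROBOT

A 7-joint arm with a two-finger parallel gripper is mounted at the origin on a cart in front of the work surface, level with it; the furniture and walls round the work are solid. World frame = base frame: x ahead of the robot, y to its left, z up, the work surface at z = 0. Lengths are in m, angles in rad, forces in N, time in s.
With the tool pointing down it reaches from about 0.425 to 0.875 m from the base axis. Payload 8.4 kg.
Tool frame: the origin (TCP) lies on the centre line of the jaws, within the pads' length; the fingertips stand 8 mm ahead of it and the grasp point (between the pads) lies 11 mm behind it; z points along the fingers, x is the direction in which the jaws open and shut, and the axes are right-handed (so a half turn about z gives the same grasp; the last joint's range is limited). The gripper opens to 87 mm and grips with 3 to 60 N. Pads are 19 mm wide; open, the fingers measure 117 mm over their backs; the gripper's body (75 mm by 190 mm) begins 51 mm behind the grasp point.
Start: joints at [1.224, 0.333, 0.04, 1.465, -0.013, 1.343, -0.059], TCP at [0.159, -0.63, 0.21] pointing down, gripper open.
Joint ranges: [-2.58, 2.58], [-0.38, 2.09], [-1.3, 1.39], [0.25, 2.4], [-1.5, 4.64], [0.08, 2.09], [-2.65, 2.65]. Speed limits (rad/s): [2.22, 2.22, 2.79, 2.79, 3.14, 3.14, 3.14].

INTERFACE

Orientations are given as [roll, pitch, yaw] about the fixed x, y, z axes, in that order (R = Rz(yaw) Ry(pitch) Rx(roll)).
In Python, from rig import bot, eyes, order gives the robot as it stands. The module is installed in compiled form; this text tells all that it offers.
- The arm moves only by the tool send_rows, never from a script. Its arguments are lists of equal length, an entry for each row: "fingers": the opening, from 0 (shut) to 1 (fully open); "offset": the shift along the tool's x, y, z in mm, a list of three; "twist": the turn, a rotation vector about the tool's x, y, z in units of 5 degrees (1.0 is 5 degrees), a list of three. A call has 1 to 12 rows; each row is the pose to reach, as a shift and turn from the pose commanded when the call began, along the tool's axes at that moment; what a row does not reach only later rows make up. A row lasts 1/10 s, in which the tool goes at most 50 mm and 8.59 degrees, less where a joint would pass 70% of its speed; a pose out of reach is approached as far as the arm can. A call with a gripper value outside its range is refused whole. The fingers move at their own pace and stop on an object; the grip force is fixed at half the most. Time passes only in rows, so rows that repeat a pose let the fingers close. It gives the time, the measured TCP pose, the force and the opening at its end, in the units of the state.
- bot.get_state(): the state, without advancing time (a new reading comes with each control period).
- eyes.read_camera(name): name is "scene" or "top" or "wrist"; returns (picture, depth): 400x640x3 uint8, red, green, blue; 400x640 float32, m along the optical axis (not along the pixel's ray), 0 where there is no reading.
- eyes.get_calibration(name): a dict with "vertical_fov" (degrees; the focal length in pixels is half the picture's height over the tangent of half this angle, whatever the lens; pixels are square), "cx", "cy" (the principal point, pixels), "D" ([k1, k2, p1, p2, k3] as OpenCV has them; the pictures are not rectified), "T" (4x4, takes a point from camera to world coordinates). Camera axes: x right, y down, z forward; pixel columns grow to the right and rows downward; lengths in m; the calibration is good to about 2 mm. A picture is of the moment at which its call begins: read the wrist's pose just before it. get_calibration takes no time and is no camera call; for the wrist camera it gives the pose at the moment of the call.
- order.close_job(): hands the job in, once; it reports no verdict.
The state is a dict: "clock": time; "joint_positions": joint angles; "qd": joint speeds; "joint_torque": joint torques, N m; "tool_pos": TCP position; "orientation": TCP orientation; "contact_force": force on the tool from outside, world axes, zero at the start; "wrist_torque": the same for the moment, N m; "opening": finger opening in m.
Only numpy, scipy, OpenCV 4.12 (cv2) and the standard library are available. Lean on these libraries where they do the work, as an engineer would, in place of code of your own. Each camera call takes 0.05 s, during which the arm holds its last target.

TASK

Unfold the hook that is folded up on the wooden rail, all the way down onto its stop, move the brass sizing ring over from the other hook and let it hang there behind the lip, then fold the emptied hook up fully flat against its stop. The hinges are stiff, and their blue blocks are only clamped by friction in slotted plates, so feel for the stops and push gently: neither block may be shoved up or down; do not drop the ring, and leave the glue bottle, the pot and the card box where they stand.

Things in the scene. Friction and masses are not known exactly. Their poses are not given: they have to be found in the camera images.
- rail: Fixed hook rail: wooden board 360 mm long (y), 18 mm thick (x), upright on two dark feet 140 mm deep; top edge 178 mm above the table. Origin under its middle on the table, axes as the plates'. Carries the two hooks 85 mm left and right of its middle, either way round; a folded arm stands up well past the board's top edge.
- plate_1: 44 x 66 mm steel back plate of hook_1 (folded, empty at the start). Origin: centre of its back face, on the board; x points into the board, away from the robot, y left, z up. Hinge axis: along y, 16 mm in front of the origin (x = -16 mm), y = 0, somewhere from 5 mm below to 25 mm above it: the blue hinge block is clamped at any height in the slots, each hook differently; no reading tells it: find it by touch or sight.
- plate_2: 44 x 66 mm steel back plate of hook_2 (carries the ring at the start). Origin: centre of its back face, on the board; x points into the board, away from the robot, y left, z up. Hinge axis: along y, 16 mm in front of the origin (x = -16 mm), y = 0, somewhere from 5 mm below to 25 mm above it: the blue hinge block is clamped at any height in the slots, each hook differently; no reading tells it: find it by touch or sight.
- hook_1 (a joint): Angle of hook_1, at first folded, up to 0.2 ajar. 0 = folded up: arm straight up on its stop; 1.571 = unfolded: level along the plate's -x on its stop; hard stops. Steel bar 12 mm wide, 7 mm thick, centred on the hinge axis. Its end bears a black thumb barrel (14 mm across, 18 mm long in y), its axis 85 mm out and, unfolded, 6.5 mm above the bar's middle: the lip, and the place to pinch from above. Stays where left: 0.25 N m friction.
- hook_2 (a joint): Angle of hook_2, at first unfolded. 0 = folded up: arm straight up on its stop; 1.571 = unfolded: level along the plate's -x on its stop; hard stops. Steel bar 12 mm wide, 7 mm thick, centred on the hinge axis. Its end bears a black thumb barrel (14 mm across, 18 mm long in y), its axis 85 mm out and, unfolded, 6.5 mm above the bar's middle: the lip, and the place to pinch from above. Stays where left: 0.25 N m friction.
- clamp_1 (a joint): How far the blue hinge block of hook_1 (44 mm wide, 20 mm tall) has slipped up (+) or down (-) in its slots, in m: 0 at the start wherever it sits, so it does not tell its height. Held by friction only: it slips for good when the hook is pushed or pulled up or down with more than about 20 N. Leave it where it is (within 2.5 mm).
- clamp_2 (a joint): How far the blue hinge block of hook_2 (44 mm wide, 20 mm tall) has slipped up (+) or down (-) in its slots, in m: 0 at the start wherever it sits, so it does not tell its height. Held by friction only: it slips for good when the hook is pushed or pulled up or down with more than about 20 N. Leave it where it is (within 2.5 mm).
- ring_centre (a point): Centre of the plain brass ring: outer diameter 56 mm, bore 40 mm, 18 mm wide, about 110 g. Its axis is x of this point and lies along the arm while it hangs, bore top on the arm: the centre hangs 15.6 mm below the hinge axis, at first 42 to 60 mm in front of it. Grip it from above across its diameter (56 mm), a finger either side.
- glue_bottle: Bystander: slim white and blue glue bottle, 25 mm across, 100 mm tall, standing beside the rail; origin under its centre.
- pot_a: Bystander: white screw pot, 45 mm across, 38 mm tall, standing in front of the rail; origin under its centre.
- clasp_box: Bystander: small dark green lidded card box, 45 x 62 x 31 mm, beside the rail; origin under its centre.

How it is judged:
By the outcome, as a careful person would: the job done as asked, in the order asked, and still so for the second after the job is handed in, with the robot touching nothing.
It also fails if it takes over 72 s, if anything falls off the work surface, if the arm or the gripper's body presses on something with over 40 N, if the wrist force passes 120 N, or if a joint passes its speed limit or range.

## Working session

There is one attempt and no reset: what is moved stays moved. The work goes in short steps, Python scripts to look and compute and a tool call to move; the robot and the scene stay as the last step left them, time stands still between calls to the robot, and variables do not carry over. Pictures are saved under pics/ and viewed, and the job is handed in when it is done.

Besides the shell and the picture viewer there is one more tool, called after "Emit:" as name(argument=value, ...) on one line, values as JSON. send_rows: Moves the arm, as the interface text tells. Its arguments: {"type":"object","properties":{"fingers":{"type":"array","items":{"type":"number"}},"offset":{"type":"array","items":{"type":"array","items":{"type":"number"}}},"twist":{"type":"array","items":{"type":"array","items":{"type":"number"}}}},"required":["fingers","offset","twist"]}

```bash
mkdir -p pics; ls
cat > h.py <<'E'
import numpy as np, cv2
from rig import bot, eyes, order
def snap(name, fn):
    c=eyes.get_calibration(name); p,d=eyes.read_camera(name)
    cv2.imwrite(f'pics/{fn}.png',cv2.cvtColor(p,cv2.COLOR_RGB2BGR)); np.savez(f'pics/{fn}.npz',p=p,d=d,T=c['T'],f=200/np.tan(np.radians(c['vertical_fov']/2)),c=[c['cx'],c['cy']],D=c['D'])
    return p,d,c
class V:
    def __init__(s,fn):
        z=np.load(f'pics/{fn}.npz'); s.p,s.d,s.T=z['p'],z['d'],z['T']; s.K=np.array([[z['f'],0,z['c'][0]],[0,z['f'],z['c'][1]],[0,0,1]]); s.D=z['D']
    def rays(s,uv):
        uv=np.asarray(uv,float).reshape(-1,1,2); n=cv2.undistortPoints(uv,s.K,s.D)[:,0]
        return np.c_[n,np.ones(len(n))]
    def pts(s,uv):   # from depth
        uv=np.asarray(uv).reshape(-1,2); r=s.rays(uv)*s.d[uv[:,1],uv[:,0]][:,None]
        return r@s.T[:3,:3].T+s.T[:3,3]
    def plane(s,uv,ax,val):
        r=s.rays(uv)@s.T[:3,:3].T; o=s.T[:3,3]
        return o+r*((val-o[ax])/r[:,ax])[:,None]
    def proj(s,P):
        R=s.T[:3,:3].T; t=-R@s.T[:3,3]
        return cv2.projectPoints(np.asarray(P,float).reshape(-1,1,3),cv2.Rodrigues(R)[0],t,s.K,s.D)[0][:,0]
    def cloud(s):
        v,u=np.nonzero(s.d>0); return np.c_[u,v],s.pts(np.c_[u,v])
E
python3 - <<'E'
from h import *
print(bot.get_state())
for n in ('scene','top','wrist'):
    p,d,c=snap(n,n+'0'); print(n,c)
E
```

```text
pics
{'clock': 0.0, 'joint_positions': array([ 1.22381204,  0.3338873 ,  0.03988124,  1.46623701, -0.01341041,
        1.34331062, -0.05849668]), 'qd': array([ 0.00063403, -0.00089934, -0.00010298, -0.00079525, -0.00091148,
       -0.00014134, -0.00013633]), 'joint_torque': array([ 8.26338601e-04, -6.56354427e+01,  1.33549925e+00, -4.03799272e+01,
       -5.95124695e-02,  4.49204631e-02,  1.24929238e-04]), 'tool_pos': array([ 0.15926995, -0.62969291,  0.20919142]), 'orientation': array([ 3.14149392e+00,  1.57307618e-03, -1.32303496e+00]), 'contact_force': array([-0.00130515, -0.00823181,  0.11898387]), 'wrist_torque': array([ 0.05221874, -0.04892034, -0.00528935]), 'opening': 0.08714735640494671}
scene {'vertical_fov': 44.31846455493336, 'cx': 315.00942715829035, 'cy': 197.206002893881, 'D': array([-0.07513276,  0.        ,  0.        ,  0.        ,  0.        ]), 'T': array([[-0.69938738, -0.38520928,  0.60205574, -0.21139614],
       [-0.71464989,  0.3904669 , -0.58035431,  0.75637877],
       [-0.01152497, -0.83615155, -0.54837739,  0.83492273],
       [ 0.        ,  0.        ,  
[... 172 characters left out ...]
0.        ,  0.        ]), 'T': array([[-0.01916236, -0.98417875,  0.17613913,  0.31983726],
       [-0.99975983,  0.01698776, -0.01384567,  0.02276641],
       [ 0.01063441, -0.17636214, -0.9842679 ,  1.53566581],
       [ 0.        ,  0.        ,  0.        ,  1.        ]])}
wrist {'vertical_fov': 59.34718459563688, 'cx': 321.45991831343116, 'cy': 203.6773368106804, 'D': array([-0.07160333,  0.        ,  0.        ,  0.        ,  0.        ]), 'T': array([[ 0.24444209, -0.93275743, -0.26497481,  0.23199826],
       [-0.96966229, -0.23563558, -0.06504556, -0.61198829],
       [-0.00176577,  0.27283595, -0.96205895,  0.38396664],
       [ 0.        ,  0.        ,  0.        ,  1.        ]])}
```

View pics/scene0.png

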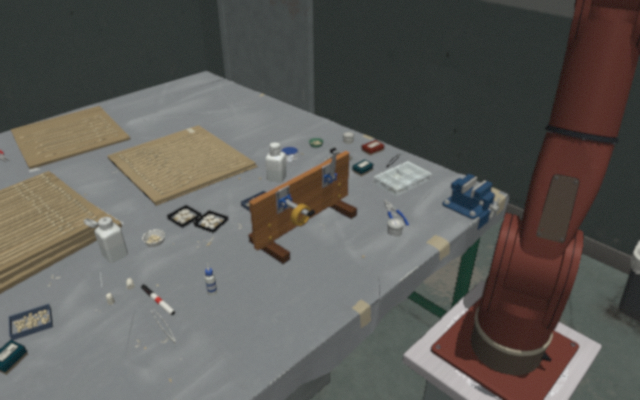

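View pics/top0.png

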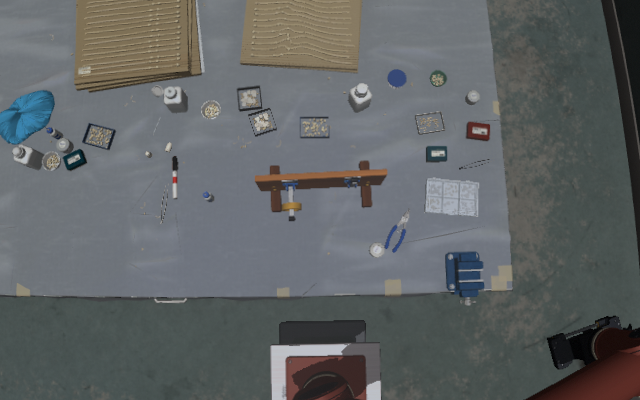

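The ring hook is on the left (top image ~(291,205)) and the folded hook on the right (~(352,182)). The glue bottle is at (207,197), the pot at (376,250) and the green box at (436,154).

Run:
```python
from h import *
for n in ('scene0','top0'):
    v=V(n); p=v.p
    b=(235,140,130,130) if n=='scene0' else (240,150,170,115)
    x,y,w,h=b; c=cv2.resize(p[y:y+h,x:x+w],None,fx=800/w if w>h*1.33 else 600/h,fy=800/w if w>h*1.33 else 600/h,interpolation=cv2.INTER_CUBIC)
    cv2.imwrite(f'pics/{n}z.png',cv2.cvtColor(c,cv2.COLOR_RGB2BGR)); print(c.shape)
    uv,P=v.cloud()
    # rail wood: points z .15-.185 
    hsv=cv2.cvtColor(p,cv2.COLOR_RGB2HSV)
    H=hsv[uv[:,1],uv[:,0]]
    m=(P[:,2]>.14)&(P[:,2]<.30)&(P[:,0]>.4)&(P[:,0]<.8)&(abs(P[:,1])<.3)
    wood=m&(H[:,0]<16)&(H[:,1]>110)&(P[:,2]>.168)&(P[:,2]<.19)
    Q=P[wood]; print(n,len(Q),Q.min(0),Q.max(0))
    r=cv2.minAreaRect((Q[:,:2]*1000).astype(np.float32)); print(r, np.median(Q[:,2]))
    hi=m&(P[:,2]>.2); print('hi',hi.sum(), P[hi].min(0) if hi.any() else '',P[hi].max(0) if hi.any() else '')
```

```text
(600, 600, 3)
scene0 543 [ 0.59291188 -0.16685821  0.1680593 ] [0.6243736  0.1867211  0.18065286]
((607.8486938476562, 9.938812255859375), (21.59114646911621, 354.0120544433594), 2.1027307510375977) 0.17635389087608921
hi 69 [ 0.57448322 -0.08706743  0.20004843] [ 0.59253562 -0.06596665  0.23343339]
(541, 800, 3)
top0 773 [ 0.59844585 -0.1731408   0.16813101] [0.62701661 0.18078501 0.18748235]
((613.0945434570312, 4.0989837646484375), (18.64861488342285, 354.1990661621094), 2.086793899536133) 0.17836517892091552
hi 49 [ 0.57914619 -0.09155565  0.20044476] [ 0.59396957 -0.07385927  0.23769546]
```

View pics/scene0z.png

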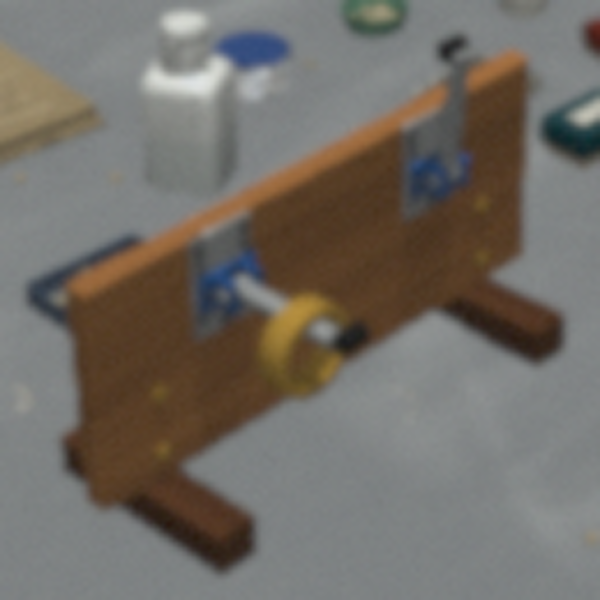

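View pics/top0z.png

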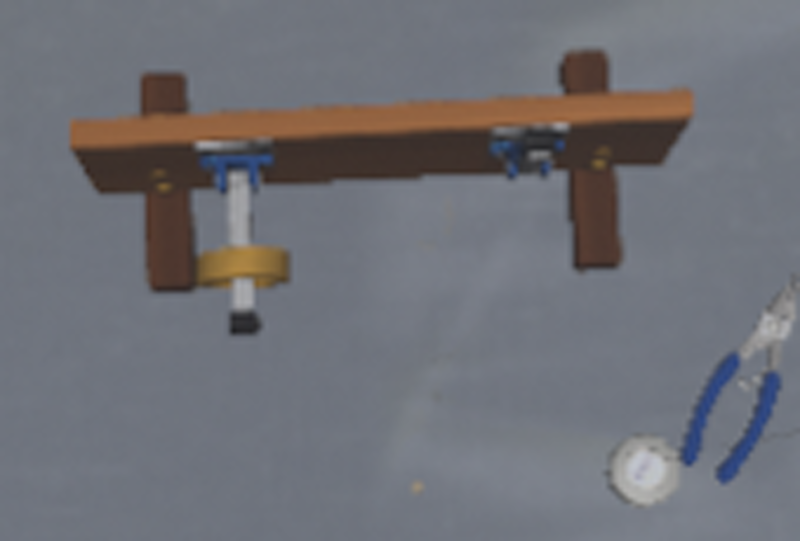

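```bash
cat >> h.py <<'E'
from scipy.spatial.transform import Rotation as Rn
RY=np.radians(2.09)   # rail yaw
def mv(target,yaw=None,Rt=None):
    s=bot.get_state(); R=Rn.from_euler('xyz',s['orientation'])
    if Rt is None: Rt=Rn.from_euler('xyz',[np.pi,0,yaw if yaw is not None else np.pi/2+RY])
    o=R.inv().apply(np.asarray(target)-s['tool_pos'])*1000
    t=np.degrees((R.inv()*Rt).as_rotvec())/5
    print('offset',o.round(1),'twist',t.round(2),'rows>=',max(np.linalg.norm(o)/50,np.linalg.norm(t)*5/8.59).round(1))
def st():
    s=bot.get_state(); print('t',round(s['clock'],2),'pos',s['tool_pos'].round(4),'rpy',np.degrees(s['orientation']).round(2),'F',s['contact_force'].round(2),'open',round(s['opening'],4),'q',s['joint_positions'].round(2)); return s
E
python3 - <<'E'
from h import *
mv([.46,0.0,.30])
E
```

```text
offset [-536.9 -445.9  -90. ] twist [-2.000e-02  0.000e+00 -3.358e+01] rows>= 19.5
```

Emit:
send_rows(fingers=[1,1,1,1,1,1,1,1,1,1,1,1], offset=[[0,0,-90],[-30,-30,-90],[-80,-70,-90],[-130,-110,-90],[-180,-150,-90],[-230,-190,-90],[-280,-230,-90],[-330,-275,-90],[-380,-315,-90],[-430,-360,-90],[-480,-400,-90],[-537,-446,-90]], twist=[[0,0,-1.5],[0,0,-3],[0,0,-4.5],[0,0,-6],[0,0,-7.5],[0,0,-9],[0,0,-10.5],[0,0,-12],[0,0,-13.5],[0,0,-15],[0,0,-16.5],[0,0,-18]])

```text
clock: 1.35
tool_pos: [0.391, -0.1446, 0.3001]
orientation: [3.141, -0.0, 0.253]
contact_force: [0.9, 0.4, -0.3]
opening: 0.0868
```

Run:
```python
from h import *
st(); mv([.46,0.0,.30])
```

```text
t 1.35 pos [ 0.391  -0.1446  0.3001] rpy [179.97  -0.    14.49] F [ 0.91  0.41 -0.34] open 0.0868 q [ 0.8  -0.17 -0.47  1.81 -0.08  1.48  0.59]
offset [ 103.  -122.7   -0. ] twist [ 1.000e-02  0.000e+00 -1.552e+01] rows>= 9.0
```

Emit:
send_rows(fingers=[1,1,1,1,1,1,1,1,1,1,1], offset=[[20,-20,0],[40,-45,0],[60,-70,0],[80,-95,0],[103,-123,0],[103,-123,0],[103,-123,0],[103,-123,0],[103,-123,0],[103,-123,0],[103,-123,0]], twist=[[0,0,-1.5],[0,0,-3],[0,0,-4.5],[0,0,-6],[0,0,-7.5],[0,0,-9],[0,0,-10.5],[0,0,-12],[0,0,-13.5],[0,0,-15],[0,0,-15.5]])

```text
clock: 2.45
tool_pos: [0.4602, -0.0021, 0.2999]
orientation: [-3.141, 0.0, 1.605]
contact_force: [-0.4, 0.6, -0.4]
opening: 0.087
```

Run:
```python
from h import *
st(); mv([.46,0.0,.30]); snap('wrist','w1')
```

```text
t 2.45 pos [ 0.4602 -0.0021  0.2999] rpy [-179.98    0.     91.98] F [-0.38  0.59 -0.39] open 0.087 q [ 0.58 -0.07 -0.62  1.73 -0.04  1.47  1.57]
offset [ 2.1 -0.2 -0.1] twist [-0.    0.   -0.02] rows>= 0.0
```

View pics/w1.png

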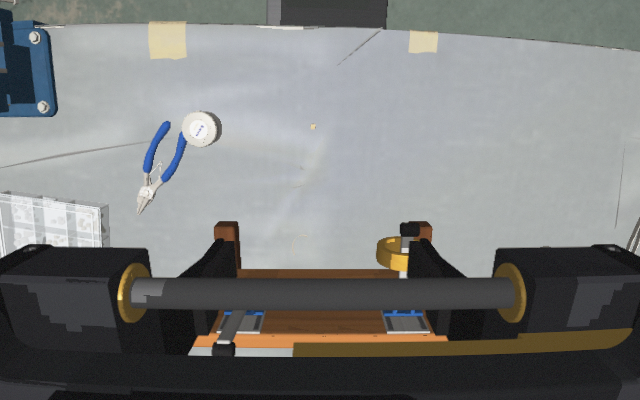

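The wrist view is partly blocked by the gripper. It shows the ring at (395,250), its barrel at (410,228) and the folded barrel at (223,348). I'll shift forward to clear the view.

Emit:
send_rows(fingers=[1,1,1,1], offset=[[0,45,-30],[0,90,-50],[0,90,-50],[0,90,-50]], twist=[[0,0,0],[0,0,0],[0,0,0],[0,0,0]])

```text
clock: 2.9
tool_pos: [0.551, 0.0008, 0.3492]
orientation: [-3.14, -0.002, 1.6]
contact_force: [-0.7, 0.5, 0.3]
opening: 0.0872
```

Run:
```python
from h import *
st(); snap('wrist','w2')
```

```text
t 2.9 pos [0.551  0.0008 0.3492] rpy [-1.7991e+02 -1.1000e-01  9.1680e+01] F [-0.67  0.5   0.26] open 0.0872 q [ 0.51  0.15 -0.67  1.44  0.09  1.59  1.45]
```

View pics/w2.png

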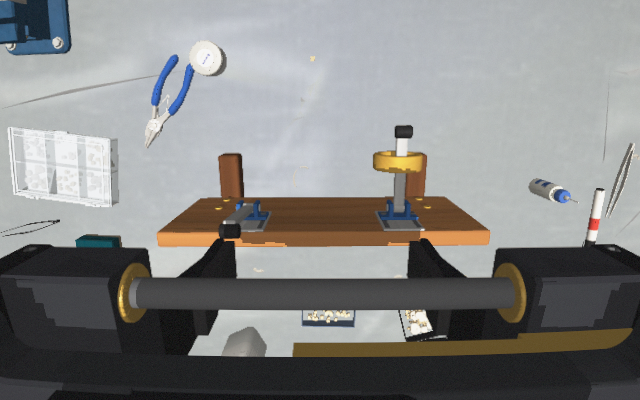

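A clear view now: folded barrel at (230,230), ring at (400,160), hook_2 barrel at (404,131), board top front edge around row 233. Next I'll measure these from depth and rays.

Run:
```python
from h import *
v=V('w2'); p=v.p; hsv=cv2.cvtColor(p,cv2.COLOR_RGB2HSV)
uv,P=v.cloud(); H=hsv[uv[:,1],uv[:,0]]
roi=(uv[:,1]<262)&(uv[:,1]>115)&(uv[:,0]>140)&(uv[:,0]<500)
blk=roi&(H[:,2]<60)
def rep(n,m):
    Q=P[m]; print(n,m.sum(),'p5',np.percentile(Q,3,axis=0).round(4),'med',np.median(Q,0).round(4),'p97',np.percentile(Q,97,axis=0).round(4))
rep('barrel1',blk&(P[:,2]>.19)&(uv[:,0]<260)&(P[:,2]<.27))
rep('barrel2',blk&(P[:,2]>.1)&(P[:,2]<.19)&(uv[:,0]>380)&(uv[:,0]<425)&(uv[:,1]<142))
wood=roi&(H[:,0]<18)&(H[:,1]>110)&(P[:,2]>.1745)&(P[:,2]<.183); rep('woodtop',wood)
Q=P[wood]; r=cv2.minAreaRect((Q[:,:2]*1000).astype(np.float32)); print(r)
fr=roi&(H[:,0]<18)&(H[:,1]>110)&(P[:,2]>.08)&(P[:,2]<.165)&(P[:,0]>.57)&(P[:,0]<.64)
A=np.c_[P[fr][:,1],np.ones(fr.sum())]; k=np.linalg.lstsq(A,P[fr][:,0],rcond=None)[0]; print('front x=',k,'yaw',np.degrees(-np.arctan(k[0])),fr.sum(), (P[fr][:,0]-A@k).std())
gold=roi&(H[:,0]>15)&(H[:,0]<30)&(H[:,1]>140)&(uv[:,0]>365)&(uv[:,0]<435)&(uv[:,1]<178)&(P[:,2]<.17); rep('ring',gold)
blue=roi&(H[:,0]>100)&(H[:,0]<125)&(H[:,1]>120)&(P[:,2]>.08)
rep('blue1',blue&(uv[:,0]<300)); rep('blue2',blue&(uv[:,0]>350))
steel=roi&(H[:,1]<60)&(H[:,2]>80)&(P[:,2]>.11)
rep('bar2',steel&(uv[:,0]>392)&(uv[:,0]<412)&(uv[:,1]>172)&(uv[:,1]<200))
rep('bar2tip',steel&(uv[:,0]>392)&(uv[:,0]<412)&(uv[:,1]>138)&(uv[:,1]<150))
m=steel&(uv[:,0]<275)&(P[:,2]>.183); rep('bar1',m)
c=cv2.resize(p[110:270,200:440],None,fx=3.3,fy=3.3,interpolation=cv2.INTER_CUBIC); cv2.imwrite('pics/w2z.png',cv2.cvtColor(c,cv2.COLOR_RGB2BGR))
```

```text
barrel1 291 p5 [ 0.5816 -0.089   0.2251] med [ 0.5862 -0.0799  0.2321] p97 [ 0.5925 -0.0728  0.2342]
barrel2 180 p5 [0.495  0.0766 0.1515] med [0.5002 0.084  0.1558] p97 [0.5064 0.0932 0.1578]
woodtop 4591 p5 [ 0.6015 -0.1631  0.1756] med [0.6119 0.0097 0.178 ] p97 [0.623  0.1722 0.1795]
((612.9224853515625, 4.39801025390625), (18.154409408569336, 357.3650817871094), 1.8664594888687134)
front x= [-0.03361767  0.60476206] yaw 1.9254254336776122 4620 0.000315649182066434
ring 898 p5 [0.5267 0.0604 0.1075] med [0.5341 0.0823 0.1499] p97 [0.5437 0.1109 0.1554]
blue1 212 p5 [ 0.5844 -0.0916  0.1378] med [ 0.5983 -0.0719  0.1506] p97 [ 0.6023 -0.0608  0.1525]
blue2 345 p5 [0.579  0.069  0.1416] med [0.5935 0.0882 0.153 ] p97 [0.597  0.1063 0.1548]
bar2 308 p5 [0.5467 0.0818 0.1432] med [0.5605 0.0871 0.1471] p97 [0.5753 0.0934 0.1488]
bar2tip 122 p5 [0.5091 0.0805 0.143 ] med [0.5144 0.0853 0.1469] p97 [0.5199 0.0909 0.1484]
bar1 195 p5 [ 0.5149 -0.0864  0.1856] med [ 0.5801 -0.0795  0.2184] p97 [ 0.5842 -0.0491  0.4363]
```

View pics/w2z.png

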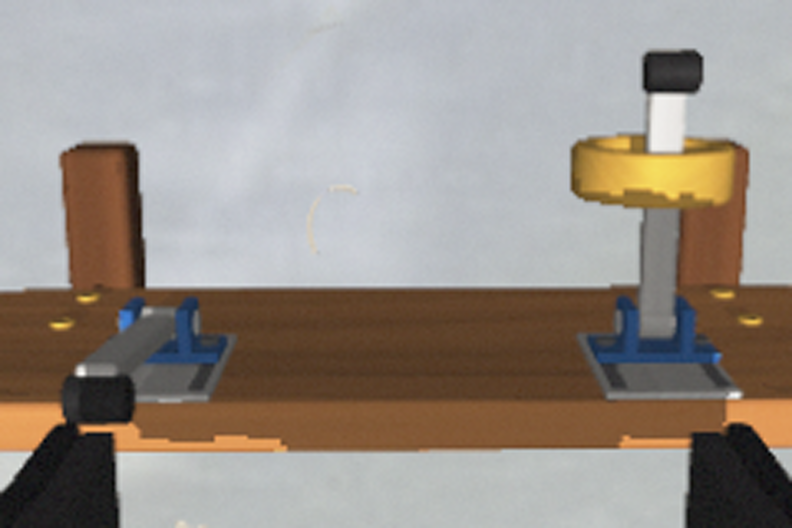

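```bash
sed -i 's/radians(2.09)/radians(1.92)/' h.py
python3 - <<'E'
from h import *
mv([.587,-.0805,.30]);mv([.587,-.0805,.2165])
E
```

```text
offset [-82.5  34.6  49.2] twist [-0.02 -0.01 -0.05] rows>= 2.0
offset [-82.5  34.7 132.7] twist [-0.02 -0.01 -0.05] rows>= 3.2
```

Emit:
send_rows(fingers=[1,1,1,1,1,1,1,1], offset=[[-40,18,10],[-82.5,34.5,30],[-82.5,34.5,60],[-82.5,34.5,85],[-82.5,34.5,110],[-82.5,34.5,125],[-82.5,34.5,132.5],[-82.5,34.5,132.5]], twist=[[0,0,-0.05],[0,0,-0.05],[0,0,-0.05],[0,0,-0.05],[0,0,-0.05],[0,0,-0.05],[0,0,-0.05],[0,0,-0.05]])

```text
clock: 3.75
tool_pos: [0.5866, -0.0809, 0.2174]
orientation: [-3.141, 0.0, 1.605]
contact_force: [0.4, 0.6, -0.0]
opening: 0.0868
```

Run:
```python
from h import *
st(); snap('wrist','w3'); mv([.587,-.0805,.2165])
```

```text
t 3.75 pos [ 0.5866 -0.0809  0.2174] rpy [-1.7996e+02  2.0000e-02  9.1940e+01] F [ 0.37  0.6  -0.02] open 0.0868 q [ 0.57  0.27 -0.62  1.57  0.16  1.35  1.54]
offset [ 0.4 -0.2  1.8] twist [0.01 0.   0.  ] rows>= 0.0
```

View pics/w3.png

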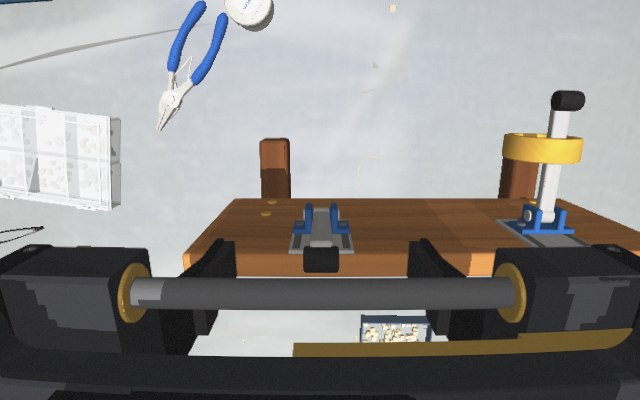

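The barrel sits at (321,260), centred between the fingers. I'll check it against the projected grasp point.

Run:
```python
from h import *
v=V('w3'); print(v.proj([[.587,-.0805,.2275]]))
hsv=cv2.cvtColor(v.p,cv2.COLOR_RGB2HSV); uv,P=v.cloud(); 
m=(hsv[uv[:,1],uv[:,0],2]<60)&(uv[:,0]>300)&(uv[:,0]<342)&(uv[:,1]>244)&(uv[:,1]<273)
Q=P[m]; print(m.sum(),np.percentile(Q,[2,50,98],axis=0).round(4))
# bar1 top face points
m=(uv[:,0]>312)&(uv[:,0]<330)&(uv[:,1]>210)&(uv[:,1]<242); Q=P[m]; print(np.polyfit(Q[:,2],Q[:,0],1),np.percentile(Q,[2,50,98],axis=0).round(4))
```

```text
[[322.93547686 257.18814241]]
868 [[ 0.5814 -0.09    0.2272]
 [ 0.5856 -0.0816  0.2323]
 [ 0.5929 -0.0731  0.2341]]
[-0.11468677  0.60418582] [[ 0.5783 -0.0867  0.1461]
 [ 0.5818 -0.0817  0.1947]
 [ 0.5876 -0.0765  0.2259]]
```

Emit:
send_rows(fingers=[0.5,0.3,0.2,0.1,0,0,0], offset=[[-0.5,1,1],[-0.5,1,1],[-0.5,1,1],[-0.5,1,1],[-0.5,1,1],[-0.5,1,1],[-0.5,1,1]], twist=[[0,0,0],[0,0,0],[0,0,0],[0,0,0],[0,0,0],[0,0,0],[0,0,0]])

```text
clock: 4.5
tool_pos: [0.5883, -0.0813, 0.2165]
orientation: [-3.142, -0.0, 1.605]
contact_force: [-0.3, -0.2, -0.4]
opening: 0.039
```

Run:
```python
from h import *
st()
```

```text
t 4.5 pos [ 0.5883 -0.0813  0.2165] rpy [-1.800e+02 -1.000e-02  9.194e+01] F [-0.32 -0.15 -0.39] open 0.039 q [ 0.57  0.27 -0.62  1.57  0.16  1.35  1.54]
```

Emit:
send_rows(fingers=[0,0,0,0,0], offset=[[0,0,0],[0,0,0],[0,0,0],[0,0,0],[0,0,0]], twist=[[0,0,0],[0,0,0],[0,0,0],[0,0,0],[0,0,0]])

```text
clock: 5.0
tool_pos: [0.5883, -0.0813, 0.2166]
orientation: [3.142, -0.0, 1.605]
contact_force: [0.0, 0.1, -0.4]
opening: 0.0168
```

Run:
```python
from h import *
st()
f=lambda t:np.array([-85*np.sin(t)+6.5*np.cos(t),85*np.cos(t)+6.5*np.sin(t)])
t0=.114
for t in np.r_[t0,np.arange(.2,1.6,.1),1.571]:
    d=f(t)-f(t0); print(round(t,3),'y',round(d[0],1),'z',round(-d[1],1))
```

```text
t 5.0 pos [ 0.5883 -0.0813  0.2166] rpy [ 1.800e+02 -1.000e-02  9.195e+01] F [ 0.    0.11 -0.4 ] open 0.0168 q [ 0.57  0.27 -0.62  1.57  0.16  1.35  1.54]
0.114 y 0.0 z -0.0
0.2 y -7.3 z 0.6
0.3 y -15.7 z 2.1
0.4 y -23.9 z 4.4
0.5 y -31.8 z 7.5
0.6 y -39.4 z 11.4
0.7 y -46.6 z 16.0
0.8 y -53.2 z 21.3
0.9 y -59.3 z 27.3
1.0 y -64.8 z 33.8
1.1 y -69.6 z 40.8
1.2 y -73.7 z 48.3
1.3 y -77.0 z 56.2
1.4 y -79.4 z 64.3
1.5 y -81.1 z 72.7
1.571 y -81.8 z 78.7
```

Small first step along the arc, watching the force.

Emit:
send_rows(fingers=[0,0,0,0,0,0], offset=[[0,-3.5,0.2],[0,-7.5,0.6],[0,-11.5,1.3],[0,-15.5,2.1],[0,-15.5,2.1],[0,-15.5,2.1]], twist=[[0,0,0],[0,0,0],[0,0,0],[0,0,0],[0,0,0],[0,0,0]])

```text
clock: 5.6
tool_pos: [0.5727, -0.0818, 0.2147]
orientation: [3.142, 0.0, 1.605]
contact_force: [2.3, 0.7, 1.3]
opening: 0.0166
```

Run:
```python
from h import *
st(); snap('wrist','w4')
```

```text
t 5.6 pos [ 0.5727 -0.0818  0.2147] rpy [1.7999e+02 1.0000e-02 9.1940e+01] F [2.28 0.73 1.27] open 0.0166 q [ 0.59  0.24 -0.62  1.61  0.14  1.33  1.56]
```

View pics/w4.png

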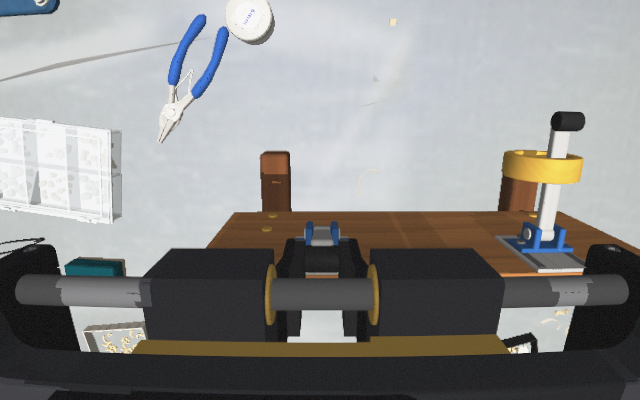

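The barrel is held at (322,262) and follows, with about 2.6 N of tangential force, which matches the friction. I'll continue along the arc.

Emit:
send_rows(fingers=[0,0,0,0,0,0,0,0,0], offset=[[0,-4,1],[0,-8,2.3],[0,-12,3.8],[0,-16,5.4],[0,-20,7.3],[0,-23.7,9.3],[0,-27.3,11.5],[0,-30.9,13.9],[0,-30.9,13.9]], twist=[[0,0,0],[0,0,0],[0,0,0],[0,0,0],[0,0,0],[0,0,0],[0,0,0],[0,0,0],[0,0,0]])

```text
clock: 6.55
tool_pos: [0.5411, -0.083, 0.2014]
orientation: [-3.141, 0.001, 1.605]
contact_force: [-2.7, 1.4, 10.7]
opening: 0.0172
```

Emit:
send_rows(fingers=[0,0,0], offset=[[0,-0.7,-0.8],[0,-0.7,-0.8],[0,-0.7,-0.8]], twist=[[0,0,0],[0,0,0],[0,0,0]])

```text
clock: 6.85
tool_pos: [0.541, -0.083, 0.2015]
orientation: [-3.141, 0.0, 1.605]
contact_force: [0.2, 0.6, 5.5]
opening: 0.0167
```

Run:
```python
from h import *
f=lambda t,r:r*np.array([-np.sin(t),np.cos(t)])
p0=.604
for t in np.arange(.604,1.6,.05):
    d=f(t,85.9)-f(p0,85.25); print(round(t,3),'y',round(d[0],1),'z',round(-d[1],1))
```

```text
0.604 y -0.4 z -0.5
0.654 y -3.8 z 2.0
0.704 y -7.2 z 4.7
0.754 y -10.4 z 7.5
0.804 y -13.4 z 10.6
0.854 y -16.3 z 13.7
0.904 y -19.1 z 17.0
0.954 y -21.7 z 20.5
1.004 y -24.1 z 24.0
1.054 y -26.3 z 27.7
1.104 y -28.3 z 31.5
1.154 y -30.1 z 35.4
1.204 y -31.8 z 39.4
1.254 y -33.2 z 43.4
1.304 y -34.4 z 47.5
1.354 y -35.5 z 51.7
1.404 y -36.3 z 55.9
1.454 y -36.9 z 60.2
1.504 y -37.3 z 64.4
1.554 y -37.5 z 68.7
```

Emit:
send_rows(fingers=[0,0,0,0,0,0], offset=[[0,-3.8,2],[0,-7.2,4.7],[0,-10.4,7.5],[0,-13.4,10.6],[0,-16.3,13.7],[0,-16.3,13.7]], twist=[[0,0,0],[0,0,0],[0,0,0],[0,0,0],[0,0,0],[0,0,0]])

```text
clock: 7.45
tool_pos: [0.5236, -0.0836, 0.1872]
orientation: [-3.139, 0.0, 1.605]
contact_force: [-1.6, 0.8, 4.5]
opening: 0.0173
```

Emit:
send_rows(fingers=[0,0,0,0,0,0,0], offset=[[0,-2.9,3.2],[0,-5.6,6.6],[0,-8.1,10.1],[0,-10.4,13.8],[0,-12.4,17.6],[0,-14.3,21.5],[0,-14.3,21.5]], twist=[[0,0,0],[0,0,0],[0,0,0],[0,0,0],[0,0,0],[0,0,0],[0,0,0]])

```text
clock: 8.15
tool_pos: [0.5087, -0.0841, 0.1652]
orientation: [-3.138, -0.0, 1.604]
contact_force: [-3.9, 0.2, 4.2]
opening: 0.0168
```

Emit:
send_rows(fingers=[0,0,0,0,0,0,0], offset=[[0,-2,4],[0,-3.5,8],[0,-4.7,12.1],[0,-5.7,15.5],[0,-6.4,18.5],[0,-6.8,20.5],[0,-6.8,20.5]], twist=[[0,0,0],[0,0,0],[0,0,0],[0,0,0],[0,0,0],[0,0,0],[0,0,0]])

```text
clock: 8.85
tool_pos: [0.502, -0.0843, 0.1447]
orientation: [-3.138, -0.0, 1.604]
contact_force: [-5.4, 0.5, 3.5]
opening: 0.0168
```

Emit:
send_rows(fingers=[0,0,0,0,0], offset=[[0,-0.7,1.5],[0,-0.8,3],[0,-1,4],[0,-1,5],[0,-1,5]], twist=[[0,0,0],[0,0,0],[0,0,0],[0,0,0],[0,0,0]])

```text
clock: 9.35
tool_pos: [0.5012, -0.0844, 0.14]
orientation: [-3.138, -0.0, 1.604]
contact_force: [-6.1, 1.1, 4.9]
opening: 0.0174
```

Emit:
send_rows(fingers=[0,0,0], offset=[[0,-0.5,0.7],[0,-0.5,1.4],[0,-0.5,1.4]], twist=[[0,0,0],[0,0,0],[0,0,0]])

```text
clock: 9.65
tool_pos: [0.501, -0.0843, 0.1388]
orientation: [-3.139, -0.0, 1.605]
contact_force: [-5.2, 0.9, 4.9]
opening: 0.0174
```

Emit:
send_rows(fingers=[0,0,0], offset=[[0,0,0.6],[0,0,1.2],[0,0,1.2]], twist=[[0,0,0],[0,0,0],[0,0,0]])

```text
clock: 9.95
tool_pos: [0.5009, -0.0843, 0.1375]
orientation: [-3.139, -0.0, 1.605]
contact_force: [-6.1, -0.4, 5.2]
opening: 0.0172
```

Emit:
send_rows(fingers=[0,0,0], offset=[[0,0,0.5],[0,0,1],[0,0,1]], twist=[[0,0,0],[0,0,0],[0,0,0]])

```text
clock: 10.25
tool_pos: [0.5008, -0.0844, 0.1365]
orientation: [-3.138, -0.0, 1.604]
contact_force: [-6.2, -0.7, 4.9]
opening: 0.0172
```

Emit:
send_rows(fingers=[0,0,0], offset=[[0,0,0.5],[0,0,1],[0,0,1]], twist=[[0,0,0],[0,0,0],[0,0,0]])

```text
clock: 10.55
tool_pos: [0.5007, -0.0844, 0.1354]
orientation: [-3.138, -0.0, 1.605]
contact_force: [-6.1, -0.2, 5.2]
opening: 0.0171
```

Run:
```python
from h import *
st(); snap('wrist','w5'); snap('scene','s5')
```

```text
t 10.55 pos [ 0.5007 -0.0844  0.1354] rpy [-1.798e+02 -1.000e-02  9.193e+01] F [-6.06 -0.16  5.2 ] open 0.0171 q [ 0.65  0.15 -0.62  1.87  0.1   1.15  1.61]
```

View pics/w5.png

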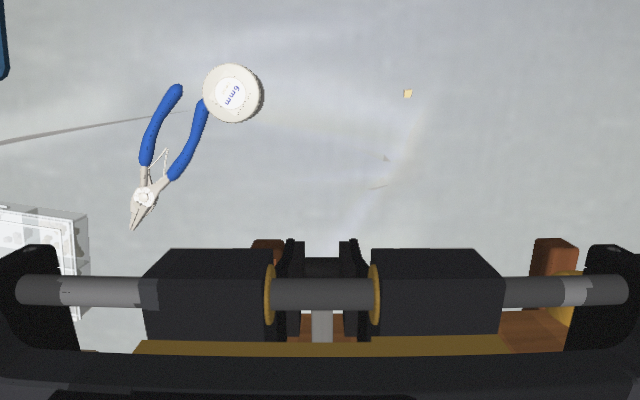

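Run:
```python
from h import *
v=V('w5')
for r in (314,320,326,332,338): print(r,v.pts([[321,r]]).round(4))
print(v.pts([[321,262],[321,268]]).round(4))
v=V('s5'); c=cv2.resize(v.p[150:260,240:370],None,fx=5,fy=5,interpolation=cv2.INTER_CUBIC); cv2.imwrite('pics/s5z.png',cv2.cvtColor(c,cv2.COLOR_RGB2BGR))
```

```text
314 [[ 0.534  -0.0839  0.1464]]
320 [[ 0.5379 -0.0838  0.1462]]
326 [[ 0.5426 -0.0836  0.145 ]]
332 [[ 0.5464 -0.0835  0.145 ]]
338 [[ 0.5494 -0.0834  0.1463]]
[[ 0.5002 -0.085   0.1533]
 [ 0.503  -0.0849  0.1542]]
```

View pics/s5z.png

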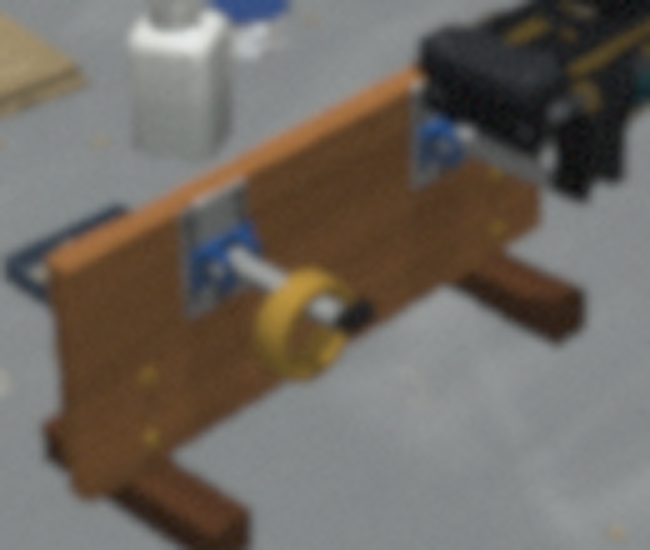

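Emit:
send_rows(fingers=[0,0,0], offset=[[0,0,0.5],[0,0,1],[0,0,1]], twist=[[0,0,0],[0,0,0],[0,0,0]])

```text
clock: 10.95
tool_pos: [0.5006, -0.0843, 0.1344]
orientation: [-3.138, -0.0, 1.605]
contact_force: [-6.3, 0.9, 5.6]
opening: 0.0173
```

Run:
```python
from h import *
snap('wrist','w6')
cs=[]
for n in ('w4','w5','w6'):
    v=V(n); cs.append(cv2.resize(v.p[230:345,275:370],None,fx=2.8,fy=2.8,interpolation=cv2.INTER_CUBIC))
    R=v.T[:3,:3]
    m=v.d[240:275,308:336]; print(n,[ (r,round(float(np.median(v.d[r,312:332])),4), v.p[r,312:332].mean().round(0)) for r in range(238,282,3)])
cv2.imwrite('pics/cmp.png',cv2.cvtColor(np.hstack(cs),cv2.COLOR_RGB2BGR))
```

```text
w4 [(238, 0.1831, np.float64(84.0)), (241, 0.1786, np.float64(139.0)), (244, 0.178, np.float64(150.0)), (247, 0.1759, np.float64(32.0)), (250, 0.1746, np.float64(34.0)), (253, 0.1733, np.float64(34.0)), (256, 0.1727, np.float64(39.0)), (259, 0.1724, np.float64(41.0)), (262, 0.1726, np.float64(40.0)), (265, 0.1728, np.float64(36.0)), (268, 0.1738, np.float64(34.0)), (271, 0.1756, np.float64(32.0)), (274, 0.2329, np.float64(130.0)), (277, 0.2344, np.float64(99.0)), (280, 0.0868, np.float64(63.0))]
w5 [(238, 0.3297, np.float64(200.0)), (241, 0.3303, np.float64(202.0)), (244, 0.3309, np.float64(203.0)), (247, 0.3311, np.float64(204.0)), (250, 0.331, np.float64(204.0)), (253, 0.3311, np.float64(205.0)), (256, 0.3318, np.float64(204.0)), (259, 0.1744, np.float64(27.0)), (262, 0.1719, np.float64(30.0)), (265, 0.1714, np.float64(32.0)), (268, 0.1703, np.float64(36.0)), (271, 0.1703, np.float64(37.0)), (274, 0.1702, np.float64(36.0)), (277, 0.1704, np.float64(32.0)), (280, 0.0867, np.float64(57.0))]
w6 [(238, 0.3291, np.float64(200.0)), (241, 0.329, np.float64(201.0)), (244, 0.3288, np.float64(202.0)), (247, 0.3296, np.float64(204.0)), (250, 0.3298, np.float64(205.0)), (253, 0.33, np.float64(205.0)), (256, 0.3306, np.float64(204.0)), (259, 0.1742, np.float64(28.0)), (262, 0.172, np.float64(29.0)), (265, 0.1713, np.float64(31.0)), (268, 0.1706, np.float64(34.0)), (271, 0.17, np.float64(35.0)), (274, 0.1702, np.float64(35.0)), (277, 0.1703, np.float64(32.0)), (280, 0.0868, np.float64(57.0))]
```

View pics/cmp.png

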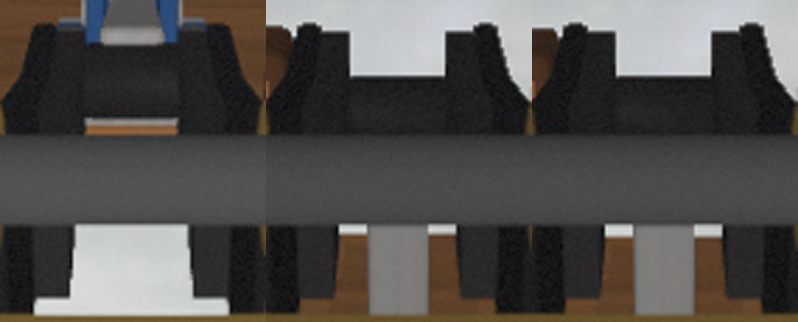

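The barrel drifted in the pads while turning (about 5 mm towards the board and 4 mm up between w4 and w6), so the feel is unclear. I'll release it and press from above with shut fingers.

Emit:
send_rows(fingers=[0.5,0.5,0.5,0.5,0.5,0.5,0.3,0,0,0,0,0], offset=[[0,-0.5,-0.5],[0,-1,-1],[0,0,-1],[0,0,-1],[0,0,-1],[0,2,-25],[0,5,-48],[0,5,-48],[0,5,-48],[0,5,-48],[0,5,-48],[0,5,-48]], twist=[[0,0,0],[0,0,0],[0,0,0],[0,0,0],[0,0,0],[0,0,0],[0,0,0],[0,0,0],[0,0,0],[0,0,0],[0,0,0],[0,0,0]])

```text
clock: 12.2
tool_pos: [0.5069, -0.084, 0.1824]
orientation: [-3.141, -0.0, 1.605]
contact_force: [0.6, 0.1, 0.4]
opening: 0.0047
```

Run:
```python
from h import *
st(); snap('wrist','w7')
```

```text
t 12.2 pos [ 0.5069 -0.084   0.1824] rpy [-1.7994e+02 -2.0000e-02  9.1950e+01] F [0.64 0.1  0.41] open 0.0047 q [ 0.66  0.12 -0.62  1.8   0.07  1.24  1.62]
```

View pics/w7.png

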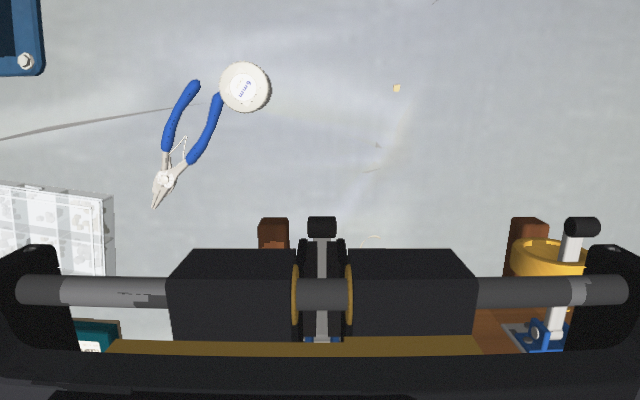

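Run:
```python
from h import *
v=V('w7'); uv,P=v.cloud(); g=v.p[uv[:,1],uv[:,0]].max(1)
for n,(a,b,c,d) in dict(b1=(306,338,214,242),b2=(564,602,214,240)).items():
    m=(uv[:,0]>a)&(uv[:,0]<b)&(uv[:,1]>c)&(uv[:,1]<d)&(g<70)&(P[:,2]>.1); Q=P[m]; print(n,m.sum(),np.percentile(Q,[3,50,97],axis=0).round(4))
for r in (244,252,260,268): print(v.pts([[321,r]]).round(4))
for u,r in ((574,244),(570,260),(572,255)): print(v.pts([[u,r]]).round(4))
```

```text
b1 594 [[ 0.4996 -0.0926  0.1497]
 [ 0.5044 -0.0843  0.154 ]
 [ 0.512  -0.0763  0.1559]]
b2 657 [[0.4942 0.0758 0.1479]
 [0.4993 0.0812 0.1554]
 [0.5057 0.0924 0.1579]]
[[ 0.5195 -0.0843  0.1455]]
[[ 0.525  -0.0841  0.1459]]
[[ 0.5306 -0.0839  0.146 ]]
[[ 0.5363 -0.0837  0.1462]]
[[0.5143 0.0855 0.1475]]
[[0.5258 0.0852 0.1479]]
[[0.5226 0.0866 0.1468]]
```

Emit:
send_rows(fingers=[0,0,0,0,0], offset=[[0,0,8],[0,0,14],[0,0,17.5],[0,0,18.5],[0,0,18.5]], twist=[[0,0,0],[0,0,0],[0,0,0],[0,0,0],[0,0,0]])

```text
clock: 12.75
tool_pos: [0.5073, -0.084, 0.1643]
orientation: [-3.141, -0.0, 1.605]
contact_force: [0.3, 1.0, -0.5]
opening: 0.0002
```

Emit:
send_rows(fingers=[0,0,0], offset=[[0,0,0.7],[0,0,1.3],[0,0,1.3]], twist=[[0,0,0],[0,0,0],[0,0,0]])

```text
clock: 13.05
tool_pos: [0.5074, -0.0841, 0.1633]
orientation: [3.141, 0.0, 1.605]
contact_force: [0.2, -0.8, 0.3]
opening: 0.0005
```

Emit:
send_rows(fingers=[0,0,0], offset=[[0,0,0.7],[0,0,1.3],[0,0,1.3]], twist=[[0,0,0],[0,0,0],[0,0,0]])

```text
clock: 13.35
tool_pos: [0.5073, -0.0841, 0.1619]
orientation: [-3.141, -0.0, 1.605]
contact_force: [-0.1, 1.0, -0.5]
opening: -0.0001
```

Emit:
send_rows(fingers=[0,0,0], offset=[[0,0,0.7],[0,0,1.3],[0,0,1.3]], twist=[[0,0,0],[0,0,0],[0,0,0]])

```text
clock: 13.65
tool_pos: [0.5073, -0.0841, 0.1605]
orientation: [-3.141, -0.0, 1.605]
contact_force: [0.5, -0.2, 0.9]
opening: 0.0005
```

Emit:
send_rows(fingers=[0,0,0], offset=[[0,0,0.6],[0,0,1],[0,0,1]], twist=[[0,0,0],[0,0,0],[0,0,0]])

```text
clock: 13.95
tool_pos: [0.5073, -0.0841, 0.1596]
orientation: [-3.141, -0.0, 1.605]
contact_force: [0.7, -0.3, 0.0]
opening: 0.0005
```

Run:
```python
from h import *
st(); snap('wrist','w8')
v=V('w8'); c=cv2.resize(v.p[200:345,240:400],None,fx=4,fy=4,interpolation=cv2.INTER_CUBIC); cv2.imwrite('pics/w8z.png',cv2.cvtColor(c,cv2.COLOR_RGB2BGR))
uv,P=v.cloud(); g=v.p[uv[:,1],uv[:,0]].max(1)
m=(uv[:,0]>306)&(uv[:,0]<338)&(uv[:,1]>214)&(uv[:,1]<262)&(g<70)&(P[:,2]>.1); Q=P[m]; print(m.sum(),np.percentile(Q,[3,50,97],axis=0).round(4))
print([(r,round(float(np.median(v.d[r,316:326])),4)) for r in range(214,280,4)])
```

```text
t 13.95 pos [ 0.5073 -0.0841  0.1596] rpy [-179.99   -0.     91.95] F [ 0.71 -0.31  0.02] open 0.0005 q [ 0.65  0.14 -0.62  1.83  0.09  1.2   1.61]
1001 [[ 0.4959 -0.0915  0.1499]
 [ 0.4978 -0.0844  0.1785]
 [ 0.5039 -0.0773  0.1956]]
[(214, 0.3489), (218, 0.3503), (222, 0.3514), (226, 0.3516), (230, 0.1954), (234, 0.1938), (238, 0.1926), (242, 0.1724), (246, 0.1671), (250, 0.163), (254, 0.1584), (258, 0.155), (262, 0.1508), (266, 0.1475), (270, 0.1442), (274, 0.1404), (278, 0.0882)]
```

View pics/w8z.png

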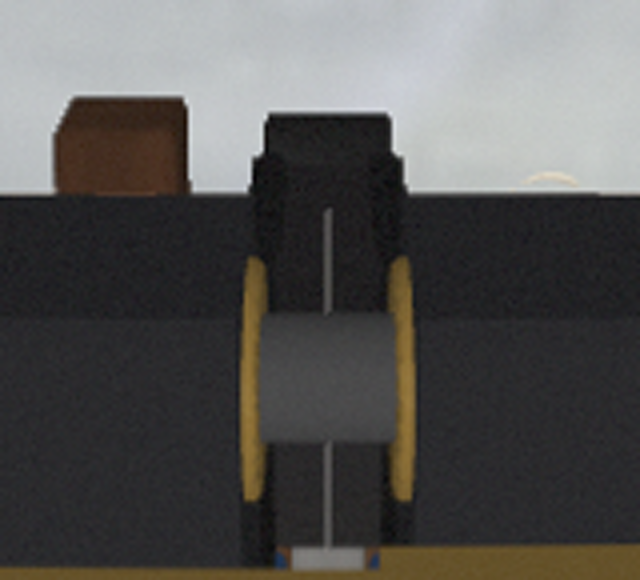

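Emit:
send_rows(fingers=[0,0,0], offset=[[0,0,0.6],[0,0,1.2],[0,0,1.2]], twist=[[0,0,0],[0,0,0],[0,0,0]])

```text
clock: 14.3
tool_pos: [0.5073, -0.0841, 0.1583]
orientation: [-3.141, -0.0, 1.605]
contact_force: [0.7, -0.0, 0.1]
opening: 0.0003
```

Emit:
send_rows(fingers=[0,0,0], offset=[[0,0,0.6],[0,0,1.2],[0,0,1.2]], twist=[[0,0,0],[0,0,0],[0,0,0]])

```text
clock: 14.6
tool_pos: [0.5073, -0.0841, 0.1571]
orientation: [-3.141, -0.0, 1.605]
contact_force: [0.1, -0.4, 0.2]
opening: 0.0001
```

Emit:
send_rows(fingers=[0,0,0], offset=[[0,0,0.6],[0,0,1.2],[0,0,1.2]], twist=[[0,0,0],[0,0,0],[0,0,0]])

```text
clock: 14.9
tool_pos: [0.5073, -0.0841, 0.1559]
orientation: [-3.141, -0.0, 1.605]
contact_force: [0.6, 0.1, -0.6]
opening: 0.0006
```

Run:
```python
from h import *
st(); p,d,c=snap('wrist','w9')
v=V('w9'); print(v.d[214:282:4,316:326].mean(1).round(4))
z=cv2.resize(v.p[200:345,240:400],None,fx=4,fy=4,interpolation=cv2.INTER_CUBIC); cv2.imwrite('pics/w9z.png',cv2.cvtColor(z,cv2.COLOR_RGB2BGR))
uv,P=v.cloud(); m=(uv[:,0]>310)&(uv[:,0]<334)&(uv[:,1]>224)&(uv[:,1]<240)
for r in range(224,244,2): print(r,v.pts([[321,r]]).round(4))
# board top height check in this frame
hsv=cv2.cvtColor(v.p,cv2.COLOR_RGB2HSV)[uv[:,1],uv[:,0]]
w=(hsv[:,0]<18)&(hsv[:,1]>110)&(P[:,2]>.165)&(P[:,2]<.19); print(w.sum(), np.median(P[w],0) if w.any() else '')
t=(uv[:,1]<200)&(uv[:,0]>300)&(uv[:,0]<600); print('table z',np.median(P[t][:,2]))
```

```text
t 14.9 pos [ 0.5073 -0.0841  0.1559] rpy [-1.7999e+02 -1.0000e-02  9.1950e+01] F [ 0.58  0.13 -0.6 ] open 0.0006 q [ 0.65  0.14 -0.62  1.84  0.09  1.19  1.61]
[0.3453 0.3464 0.3469 0.348  0.1944 0.1908 0.1894 0.1725 0.1674 0.1631
 0.1584 0.1555 0.152  0.1502 0.1477 0.1434 0.0884]
224 [[ 0.5472 -0.0835  0.0016]]
226 [[ 0.5486 -0.0834  0.0034]]
228 [[ 0.5508 -0.0834  0.0032]]
230 [[ 0.4993 -0.085   0.1488]]
232 [[ 0.5    -0.0849  0.15  ]]
234 [[ 0.5005 -0.0849  0.1517]]
236 [[ 0.5013 -0.0849  0.1528]]
238 [[ 0.5021 -0.0849  0.1536]]
240 [[ 0.503  -0.0848  0.1542]]
242 [[ 0.4977 -0.085   0.17  ]]
0 
table z 0.0029584856403579163
```

View pics/w9z.png

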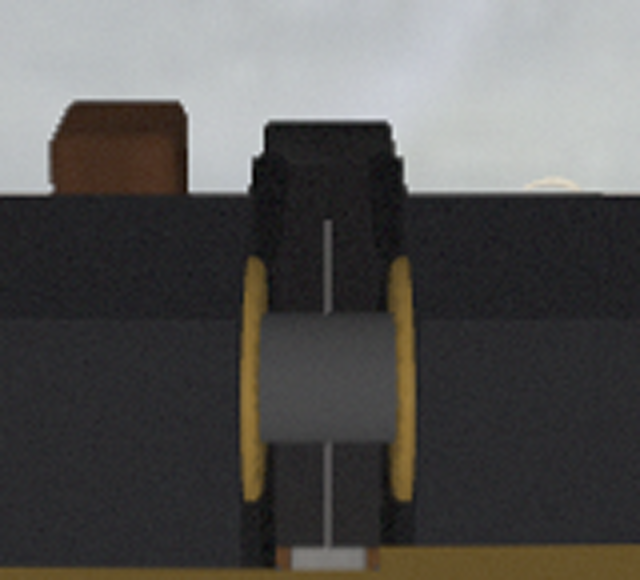

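Run:
```python
from h import *
R=Rn.from_euler('xyz',[np.pi,0,np.pi/2+RY])
for n,t,us in (('w6',[.5006,-.0843,.1344],(288,300)),('w9',[.5073,-.0841,.1559],(306,312,318)),('w3',[.5866,-.0809,.2174],(222,230))):
    v=V(n)
    for u in us:
        print(n,u,[tuple([r]+list((R.inv().apply(v.pts([[u,r]])[0]-t)*1000).round(0).astype(int))) for r in range(236,276,4)])
```

```text
w6 288 [(236, np.int64(-32), np.int64(44), np.int64(133)), (240, np.int64(-17), np.int64(-11), np.int64(-15)), (244, np.int64(-16), np.int64(-11), np.int64(-21)), (248, np.int64(-16), np.int64(-11), np.int64(-25)), (252, np.int64(-15), np.int64(-11), np.int64(-30)), (256, np.int64(-15), np.int64(-11), np.int64(-34)), (260, np.int64(-15), np.int64(-11), np.int64(-38)), (264, np.int64(-15), np.int64(-10), np.int64(-40)), (268, np.int64(-14), np.int64(-9), np.int64(-42)), (272, np.int64(-14), np.int64(-9), np.int64(-45))]
w6 300 [(236, np.int64(-20), np.int64(44), np.int64(133)), (240, np.int64(-21), np.int64(48), np.int64(133)), (244, np.int64(-11), np.int64(-9), np.int64(-17)), (248, np.int64(-11), np.int64(-9), np.int64(-22)), (252, np.int64(-10), np.int64(-9), np.int64(-26)), (256, np.int64(-10), np.int64(-9), np.int64(-31)), (260, np.int64(-10), np.int64(-10), np.int64(-35)), (264, np.int64(-10), np.int64(-9), np.int64(-38)), (268, np.int64(-10), np.int64(-8), np.int64(-39)), (272, np.int64(-10), np.int64(-6), np.int64(-39))]
w9 306 [(236, np.int64(-9), np.int64(-6), np.int64(3)), 
[... 1810 characters left out ...]
np.int64(-10), np.int64(-36)), (264, np.int64(-44), np.int64(-8), np.int64(-37)), (268, np.int64(-44), np.int64(-7), np.int64(-37)), (272, np.int64(-44), np.int64(-5), np.int64(-37))]
w3 230 [(236, np.int64(-70), np.int64(21), np.int64(73)), (240, np.int64(-68), np.int64(21), np.int64(65)), (244, np.int64(-45), np.int64(-10), np.int64(-17)), (248, np.int64(-44), np.int64(-10), np.int64(-22)), (252, np.int64(-43), np.int64(-8), np.int64(-23)), (256, np.int64(-44), np.int64(-6), np.int64(-22)), (260, np.int64(-44), np.int64(-4), np.int64(-24)), (264, np.int64(-44), np.int64(-2), np.int64(-23)), (268, np.int64(-44), np.int64(-1), np.int64(-25)), (272, np.int64(-44), np.int64(2), np.int64(-24))]
```

Run:
```python
from h import *
v=V('s5'); t=np.array([.5007,-.0844,.1354])
for dz in (-8,0,11,15,25): print(dz,(v.proj([t+[0,.012,dz/1000]])[0]).round(1))
p,d,c=snap('scene','s9')
v=V('s9'); t=np.array([.5073,-.0841,.1559]); q=v.proj([t+[0,0,-.008],t+[0,0,.011],t+[0,0,.015]]); print(q)
c=cv2.resize(v.p[150:230,300:400],None,fx=7,fy=7,interpolation=cv2.INTER_NEAREST)
for k in q: cv2.circle(c,tuple(int(a) for a in ((k-[300,150]+.5)*7)),3,(255,0,0),-1)
cv2.imwrite('pics/s9z.png',cv2.cvtColor(c,cv2.COLOR_RGB2BGR))
v=V('s5'); t=np.array([.5007,-.0844,.1354]); q=v.proj([t+[0,.012,-.008],t+[0,.012,.011],t+[0,.012,.015]])
c=cv2.resize(v.p[150:230,300:400],None,fx=7,fy=7,interpolation=cv2.INTER_NEAREST)
for k in q: cv2.circle(c,tuple(int(a) for a in ((k-[300,150]+.5)*7)),3,(255,0,0),-1)
cv2.imwrite('pics/s5y.png',cv2.cvtColor(c,cv2.COLOR_RGB2BGR))
```

```text
-8 [353.7 194.8]
0 [353.8 192.3]
11 [354.  188.7]
15 [354.  187.4]
25 [354.1 184.2]
[[355.08505478 185.63857648]
 [355.32351249 179.48636952]
 [355.37408    178.17860818]]
```

View pics/s9z.png

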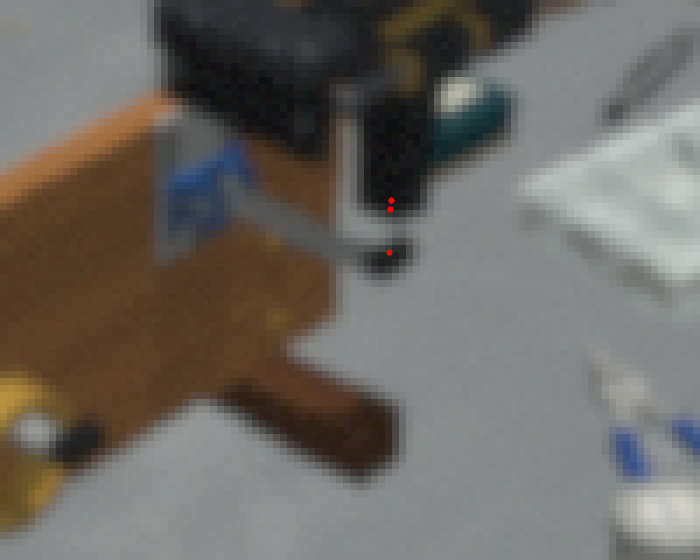

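View pics/s5y.png

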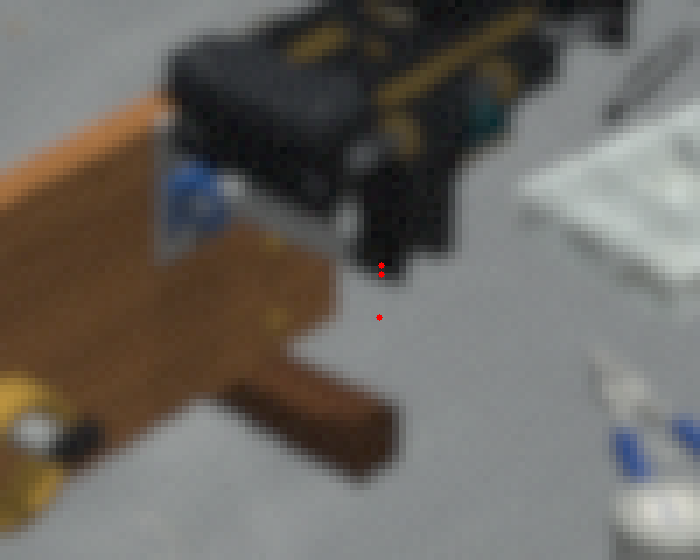

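Useful finding: the scene view shows the fingertips ending at about the stated "grasp point" (red dots at (391,205) in the zoom). That is roughly 19 mm shorter than the 8 mm ahead of the TCP that the text gives. I'll work with the observed tips, so expected contact is at TCP z ≈ 0.142.

Emit:
send_rows(fingers=[0,0,0,0,0,0], offset=[[0,0,4],[0,0,7],[0,0,9],[0,0,10],[0,0,11],[0,0,11]], twist=[[0,0,0],[0,0,0],[0,0,0],[0,0,0],[0,0,0],[0,0,0]])

```text
clock: 15.6
tool_pos: [0.5073, -0.0841, 0.1449]
orientation: [-3.141, -0.0, 1.605]
contact_force: [-0.6, 0.5, -0.4]
opening: 0.0006
```

Emit:
send_rows(fingers=[0,0,0,0], offset=[[0,0,0.8],[0,0,1.4],[0,0,2],[0,0,2]], twist=[[0,0,0],[0,0,0],[0,0,0],[0,0,0]])

```text
clock: 16.0
tool_pos: [0.5073, -0.0841, 0.143]
orientation: [-3.142, -0.0, 1.605]
contact_force: [0.1, -0.0, 0.1]
opening: 0.0005
```

Emit:
send_rows(fingers=[0,0,0], offset=[[0,0,0.7],[0,0,1.4],[0,0,1.4]], twist=[[0,0,0],[0,0,0],[0,0,0]])

```text
clock: 16.3
tool_pos: [0.5073, -0.0841, 0.1418]
orientation: [-3.142, 0.0, 1.605]
contact_force: [-2.6, 0.4, 4.8]
opening: 0.0001
```

Emit:
send_rows(fingers=[0,0,0], offset=[[0,0,0.4],[0,0,0.8],[0,0,0.8]], twist=[[0,0,0],[0,0,0],[0,0,0]])

```text
clock: 16.6
tool_pos: [0.5073, -0.0841, 0.1412]
orientation: [-3.142, 0.0, 1.605]
contact_force: [-3.5, -0.1, 6.9]
opening: 0.0004
```

Emit:
send_rows(fingers=[0,0,0], offset=[[0,0,0.4],[0,0,0.8],[0,0,0.8]], twist=[[0,0,0],[0,0,0],[0,0,0]])

```text
clock: 16.9
tool_pos: [0.5073, -0.0842, 0.1407]
orientation: [-3.142, 0.0, 1.605]
contact_force: [-5.2, 0.1, 10.1]
opening: 0.0004
```

Force rose steadily to 10 N, about three times what the friction needs, so the hook is on its stop. Now I'll retreat and go above the ring.

Run:
```python
from h import *
mv([.535,.0865,.21]); mv([.535,.0865,.0995])
```

```text
offset [169.6  33.4 -69.4] twist [-0.  0.  0.] rows>= 3.7
offset [169.6  33.5  41.1] twist [-0.  0.  0.] rows>= 3.6
```

Emit:
send_rows(fingers=[0,0.3,0.8,1,1,1,1,1,1,1], offset=[[0,0,-30],[0,0,-69],[45,10,-69],[90,20,-69],[135,30,-69],[169,33,-69],[169,33,-69],[169,33,-69],[169,33,-45],[169,33,-45]], twist=[[0,0,0],[0,0,0],[0,0,0],[0,0,0],[0,0,0],[0,0,0],[0,0,0],[0,0,0],[0,0,0],[0,0,0]])

```text
clock: 17.9
tool_pos: [0.5333, 0.0838, 0.1826]
orientation: [-3.138, 0.001, 1.603]
contact_force: [-0.5, -0.9, -0.9]
opening: 0.0644
```

Run:
```python
from h import *
st(); snap('wrist','w10'); mv([.535,.0865,.0995])
```

```text
t 17.9 pos [0.5333 0.0838 0.1826] rpy [-1.7977e+02  5.0000e-02  9.1820e+01] F [-0.52 -0.86 -0.91] open 0.0644 q [ 0.43  0.2  -0.74  1.74  0.14  1.26  1.25]
offset [ 2.4  1.5 84.4] twist [-0.03  0.01 -0.02] rows>= 1.7
```

View pics/w10.png

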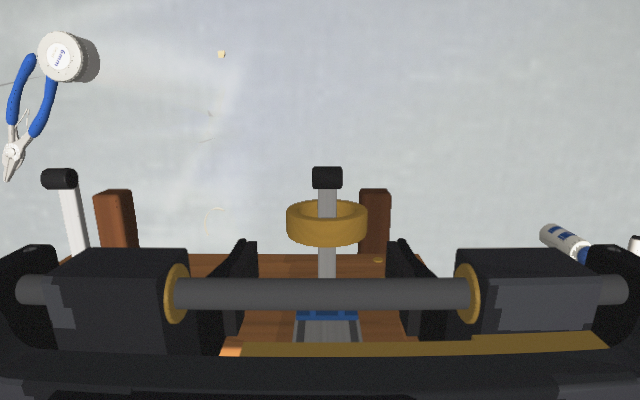

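Run:
```python
from h import *
v=V('w10'); uv,P=v.cloud(); H=cv2.cvtColor(v.p,cv2.COLOR_RGB2HSV)[uv[:,1],uv[:,0]]
m=(H[:,0]>14)&(H[:,0]<32)&(H[:,1]>120)&(uv[:,0]>278)&(uv[:,0]<375)&(uv[:,1]>195)&(uv[:,1]<247); Q=P[m]
print(m.sum(),np.percentile(Q,[1,50,99],axis=0).round(4))
t=Q[Q[:,2]>np.percentile(Q[:,2],60)]; print(np.percentile(t,[1,50,99],axis=0).round(4))
b=(uv[:,0]>322)&(uv[:,0]<332)&(uv[:,1]>190)&(uv[:,1]<198); print(np.median(P[b],0))
g=v.p[uv[:,1],uv[:,0]].max(1); b=(uv[:,0]>310)&(uv[:,0]<344)&(uv[:,1]>164)&(uv[:,1]<190)&(g<70); print(np.percentile(P[b],[2,50,98],axis=0).round(4))
b=(uv[:,0]>200)&(uv[:,0]<300)&(uv[:,1]<150); print(np.median(P[b],0))
```

```text
3026 [[0.5257 0.0604 0.1082]
 [0.5325 0.0865 0.1487]
 [0.5438 0.1133 0.1555]]
[[0.5263 0.0727 0.1511]
 [0.5346 0.0866 0.1536]
 [0.5436 0.1007 0.1558]]
[0.51180077 0.08611167 0.14713591]
[[0.4941 0.0768 0.1521]
 [0.4995 0.0854 0.156 ]
 [0.5065 0.0937 0.1579]]
[0.4318363  0.01129567 0.00317755]
```

Emit:
send_rows(fingers=[1,1,1,1], offset=[[0,0,0],[0,0,0],[0,0,10],[0,0,10]], twist=[[0,0,0],[0,0,0],[0,0,0],[0,0,0]])

```text
clock: 18.35
tool_pos: [0.5341, 0.0856, 0.174]
orientation: [-3.14, 0.0, 1.605]
contact_force: [-0.9, -0.7, 0.3]
opening: 0.0862
```

Run:
```python
from h import *
st(); mv([.535,.0867,.0975])
```

```text
t 18.35 pos [0.5341 0.0856 0.174 ] rpy [-1.7993e+02  1.0000e-02  9.1930e+01] F [-0.91 -0.73  0.35] open 0.0862 q [ 0.42  0.21 -0.75  1.75  0.15  1.24  1.24]
offset [ 1.1  1.1 76.5] twist [-0.01  0.    0.  ] rows>= 1.5
```

Emit:
send_rows(fingers=[1,1,1,1,1,0.6,0.6,0.6,0.6], offset=[[1,0.5,20],[1,0.5,40],[1,0.5,60],[1,0.5,72],[1,0.5,76.5],[1,0.5,76.5],[1,0.5,76.5],[1,0.5,76.5],[1,0.5,76.5]], twist=[[0,0,0],[0,0,0],[0,0,0],[0,0,0],[0,0,0],[0,0,0],[0,0,0],[0,0,0],[0,0,0]])

```text
clock: 19.25
tool_pos: [0.5355, 0.087, 0.0992]
orientation: [3.14, -0.0, 1.605]
contact_force: [1.2, 0.4, 0.3]
opening: 0.0628
```

Run:
```python
from h import *
st(); snap('wrist','w11'); snap('scene','s11')
v=V('s11'); c=cv2.resize(v.p[140:260,240:370],None,fx=4,fy=4,interpolation=cv2.INTER_CUBIC)
w=cv2.resize(V('w11').p[150:345,200:440],(517,420))
o=np.zeros((480,1040,3),np.uint8); o[:480,:520]=c; o[:420,520:520+517]=w
cv2.imwrite('pics/m11.png',cv2.cvtColor(cv2.resize(o,(800,369)),cv2.COLOR_RGB2BGR))
```

```text
t 19.25 pos [0.5355 0.087  0.0992] rpy [179.94  -0.    91.94] F [1.24 0.44 0.29] open 0.0628 q [ 0.39  0.29 -0.73  1.83  0.21  1.1   1.19]
```

View pics/m11.png

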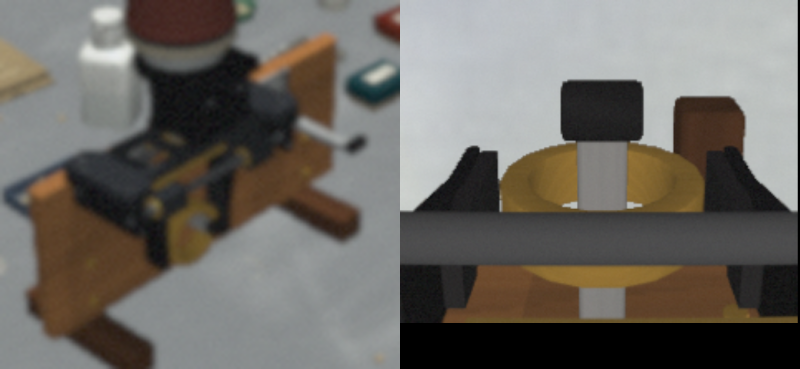

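Ring sits centred between the fingers, so I'll close.

Emit:
send_rows(fingers=[0.3,0.3,0.3,0.3], offset=[[0,0,0],[0,0,0],[0,0,0],[0,0,0]], twist=[[0,0,0],[0,0,0],[0,0,0],[0,0,0]])

```text
clock: 19.75
tool_pos: [0.5353, 0.087, 0.0988]
orientation: [3.141, -0.0, 1.605]
contact_force: [0.2, -0.1, 2.9]
opening: 0.0561
```

Emit:
send_rows(fingers=[0.3,0.3,0.3,0.3,0.3,0.3], offset=[[0,0,-2],[0,0,-5],[0,0,-10],[0,0,-15],[0,0,-20],[0,0,-20]], twist=[[0,0,0],[0,0,0],[0,0,0],[0,0,0],[0,0,0],[0,0,0]])

```text
clock: 20.35
tool_pos: [0.5355, 0.0871, 0.1195]
orientation: [3.14, -0.0, 1.605]
contact_force: [0.5, -0.3, -0.7]
opening: 0.056
```

Run:
```python
from h import *
st(); snap('wrist','w12')
cv2.imwrite('pics/w12z.png',cv2.cvtColor(cv2.resize(V('w12').p[120:345,200:440],None,fx=2.5,fy=2.5),cv2.COLOR_RGB2BGR))
```

```text
t 20.35 pos [0.5355 0.0871 0.1195] rpy [179.93  -0.    91.95] F [ 0.5  -0.31 -0.69] open 0.056 q [ 0.4   0.26 -0.74  1.81  0.19  1.14  1.21]
```

View pics/w12z.png

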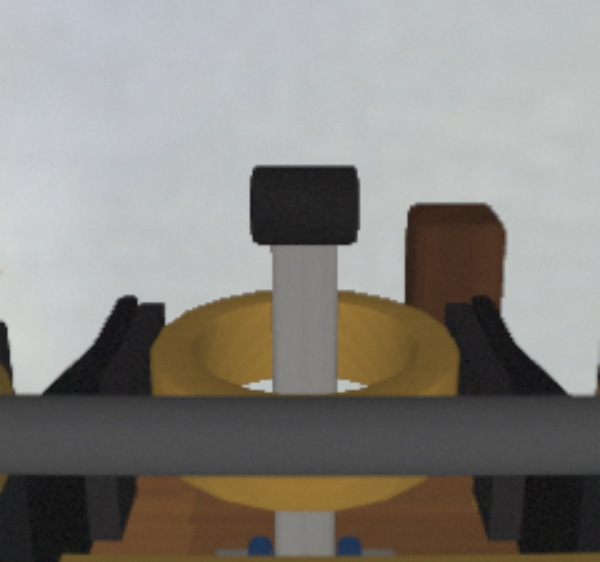

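Emit:
send_rows(fingers=[0.3,0.3,0.3,0.3,0.3,0.3,0.3,0.3], offset=[[0,-8,0],[0,-18,0],[0,-28,0],[0,-38,0],[0,-50,0],[0,-62,0],[0,-74,0],[0,-74,0]], twist=[[0,0,0],[0,0,0],[0,0,0],[0,0,0],[0,0,0],[0,0,0],[0,0,0],[0,0,0]])

```text
clock: 21.2
tool_pos: [0.4596, 0.0842, 0.1186]
orientation: [-3.141, 0.001, 1.605]
contact_force: [-0.8, 0.0, -1.5]
opening: 0.0561
```

Run:
```python
from h import *
st(); snap('wrist','w13')
```

```text
t 21.2 pos [0.4596 0.0842 0.1186] rpy [-1.7999e+02  7.0000e-02  9.1960e+01] F [-0.76  0.04 -1.52] open 0.0561 q [ 0.47  0.09 -0.77  1.98  0.07  1.1   1.27]
```

View pics/w13.png

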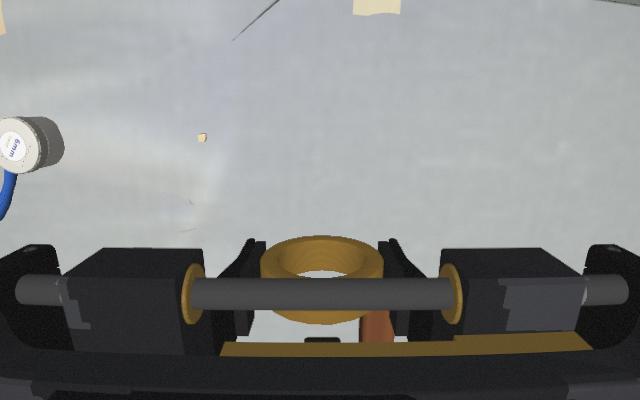

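Ring is clear of hook_2 and held (327,280 in the picture). Next: move over along the rail.

Emit:
send_rows(fingers=[0.3,0.3,0.3,0.3,0.3,0.3,0.3,0.3,0.3], offset=[[-20,0,0],[-45,0,1],[-75,0,2],[-105,0,2],[-135,0,2],[-155,0,2],[-170,0,2],[-170,0,2],[-170,0,2]], twist=[[0,0,0],[0,0,0],[0,0,0],[0,0,0],[0,0,0],[0,0,0],[0,0,0],[0,0,0],[0,0,0]])

```text
clock: 22.15
tool_pos: [0.4671, -0.0847, 0.1165]
orientation: [3.142, -0.001, 1.605]
contact_force: [-0.5, 1.3, -1.3]
opening: 0.056
```

Run:
```python
from h import *
st(); snap('wrist','w14'); snap('scene','s14'); v=V('s14')
h=np.array([.5915,-.0811,.140])  # hinge1
u=np.array([np.cos(RY),np.sin(RY),0]); l=np.array([-np.sin(RY),np.cos(RY),0])
d=bot.get_state()['tool_pos']-h; print('local',d@u,d@l)
cv2.imwrite('pics/s14z.png',cv2.cvtColor(cv2.resize(v.p[140:260,260:390],None,fx=5,fy=5),cv2.COLOR_RGB2BGR))
```

```text
t 22.15 pos [ 0.4671 -0.0847  0.1165] rpy [ 1.800e+02 -4.000e-02  9.195e+01] F [-0.55  1.32 -1.27] open 0.056 q [ 0.67  0.09 -0.61  1.97  0.06  1.1   1.64]
local -0.12448670454586082 0.0011442729129624298
```

View pics/s14z.png

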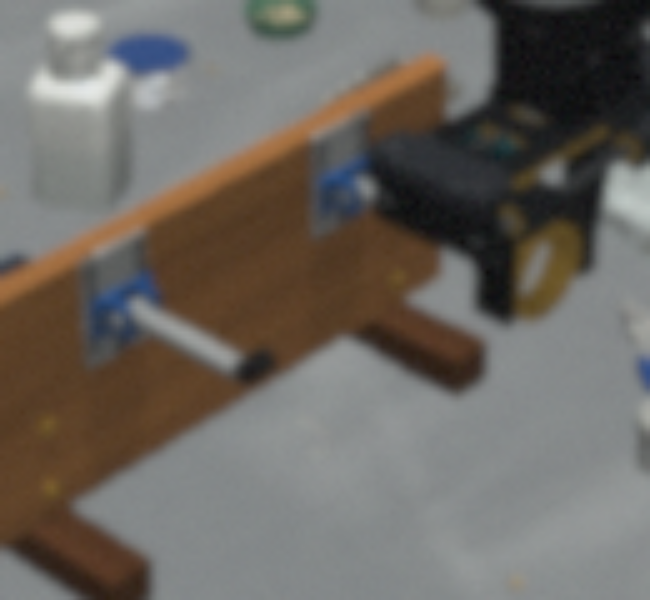

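View pics/w14.png

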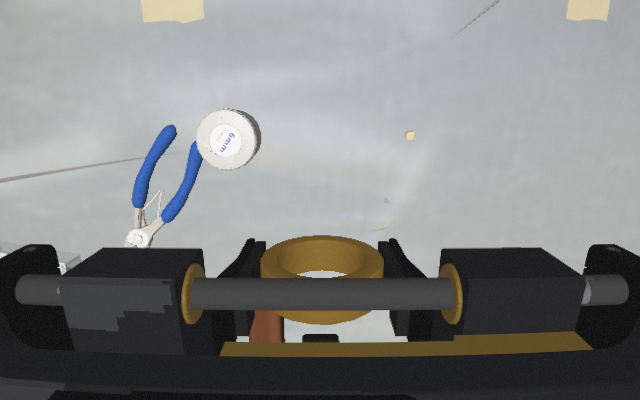

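The hook_1 barrel appears at (320,340), the same place relative to the ring as hook_2's did in w13. Aligned, so insert.

Emit:
send_rows(fingers=[0.3,0.3,0.3,0.3,0.3,0.3,0.3,0.3], offset=[[0,10,0],[0,20,0],[0,30,0],[0,40,0],[0,51,0],[0,62,0],[0,73,0],[0,73,0]], twist=[[0,0,0],[0,0,0],[0,0,0],[0,0,0],[0,0,0],[0,0,0],[0,0,0],[0,0,0]])

```text
clock: 23.05
tool_pos: [0.5412, -0.0827, 0.1164]
orientation: [3.141, -0.001, 1.605]
contact_force: [-0.3, 0.1, -0.8]
opening: 0.0561
```

Run:
```python
from h import *
st(); snap('wrist','w15')
cv2.imwrite('pics/w15z.png',cv2.cvtColor(cv2.resize(V('w15').p[120:345,200:440],None,fx=2.5,fy=2.5),cv2.COLOR_RGB2BGR))
```

```text
t 23.05 pos [ 0.5412 -0.0827  0.1164] rpy [ 1.7997e+02 -5.0000e-02  9.1970e+01] F [-0.26  0.12 -0.75] open 0.0561 q [ 0.6   0.25 -0.61  1.81  0.16  1.13  1.55]
```

View pics/w15z.png

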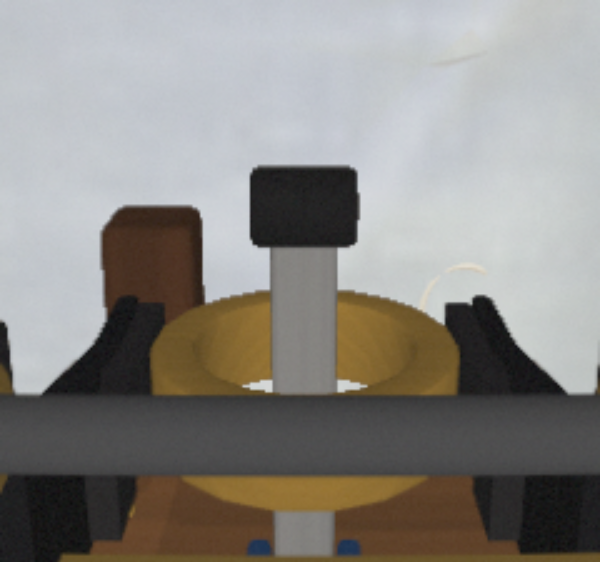

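The ring is on hook_1, and the view matches w12. Lowering now.

Emit:
send_rows(fingers=[0.3,0.3,0.3,0.3,0.3,0.3], offset=[[0,0,5],[0,0,10],[0,0,14],[0,0,17],[0,0,18.5],[0,0,18.5]], twist=[[0,0,0],[0,0,0],[0,0,0],[0,0,0],[0,0,0],[0,0,0]])

```text
clock: 23.7
tool_pos: [0.5396, -0.083, 0.0978]
orientation: [-3.141, -0.0, 1.605]
contact_force: [0.1, 0.2, -0.8]
opening: 0.0561
```

Emit:
send_rows(fingers=[0.3,0.3,0.3], offset=[[0,0,0.5],[0,0,1],[0,0,1]], twist=[[0,0,0],[0,0,0],[0,0,0]])

```text
clock: 24.0
tool_pos: [0.5399, -0.083, 0.0971]
orientation: [3.141, 0.0, 1.605]
contact_force: [0.2, -0.2, -1.9]
opening: 0.0557
```

Emit:
send_rows(fingers=[0.3,0.3,0.3], offset=[[0,0,0.5],[0,0,1],[0,0,1]], twist=[[0,0,0],[0,0,0],[0,0,0]])

```text
clock: 24.3
tool_pos: [0.5401, -0.083, 0.0964]
orientation: [3.141, 0.0, 1.605]
contact_force: [-1.2, -0.1, 3.0]
opening: 0.056
```

Emit:
send_rows(fingers=[0.3,0.3,0.3], offset=[[0,0,0.4],[0,0,0.8],[0,0,0.8]], twist=[[0,0,0],[0,0,0],[0,0,0]])

```text
clock: 24.6
tool_pos: [0.5402, -0.083, 0.096]
orientation: [3.141, 0.0, 1.605]
contact_force: [-3.7, 0.2, 8.0]
opening: 0.0557
```

Touched down on the bar. I'll ease up and release.

Emit:
send_rows(fingers=[0.3,0.75,0.85,0.95,1,1,1], offset=[[0,0,-1],[0,0,-1],[0,0,-1],[0,0,-1],[0,0,-1],[0,0,-1],[0,0,-1]], twist=[[0,0,0],[0,0,0],[0,0,0],[0,0,0],[0,0,0],[0,0,0],[0,0,0]])

```text
clock: 25.3
tool_pos: [0.5398, -0.083, 0.0962]
orientation: [-3.142, -0.0, 1.605]
contact_force: [0.3, -1.0, 0.9]
opening: 0.0857
```

Emit:
send_rows(fingers=[1,1,1,1,1,1], offset=[[0,0,-10],[0,0,-30],[0,0,-60],[0,0,-90],[0,0,-110],[0,0,-110]], twist=[[0,0,0],[0,0,0],[0,0,0],[0,0,0],[0,0,0],[0,0,0]])

```text
clock: 25.9
tool_pos: [0.5416, -0.0829, 0.2101]
orientation: [3.136, 0.001, 1.605]
contact_force: [0.6, 0.5, 0.8]
opening: 0.087
```

Run:
```python
from h import *
st(); snap('wrist','w16')
```

```text
t 25.9 pos [ 0.5416 -0.0829  0.2101] rpy [1.797e+02 8.000e-02 9.195e+01] F [0.63 0.55 0.79] open 0.087 q [ 0.62  0.17 -0.62  1.69  0.1   1.3   1.59]
```

View pics/w16.png

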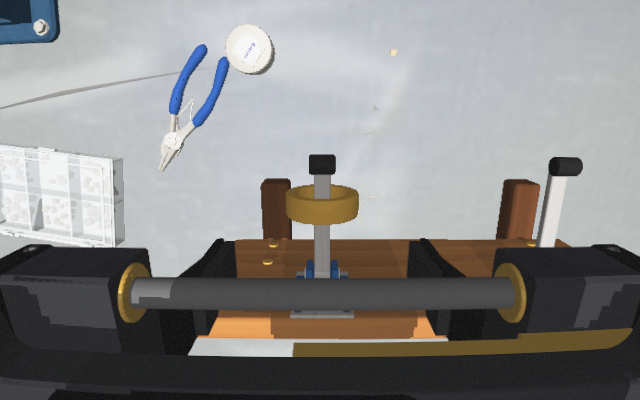

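The ring hangs on hook_1 at (322,203), behind the lip at (322,164). Next comes the hook_2 barrel.

Run:
```python
from h import *
mv([.5008,.0855,.21]); mv([.5008,.0855,.118])
f=lambda t:np.array([-85*np.sin(t)+6.5*np.cos(t),85*np.cos(t)+6.5*np.sin(t)])
for t in np.arange(1.571,-.01,-.07):
    d=f(t)-f(1.5708); print(round(t,2),'y',round(d[0],1),'z',round(-d[1],1))
```

```text
offset [169.7 -34.2  -2.1] twist [0.03 0.01 0.01] rows>= 3.5
offset [169.8 -34.5  89.9] twist [0.03 0.01 0.01] rows>= 3.9
1.57 y -0.0 z 0.0
1.5 y 0.7 z -5.9
1.43 y 1.7 z -11.8
1.36 y 3.2 z -17.6
1.29 y 5.1 z -23.2
1.22 y 7.4 z -28.7
1.15 y 10.0 z -34.1
1.08 y 13.1 z -39.2
1.01 y 16.4 z -44.1
0.94 y 20.1 z -48.8
0.87 y 24.2 z -53.2
0.8 y 28.5 z -57.3
0.73 y 33.1 z -61.1
0.66 y 37.9 z -64.6
0.59 y 43.0 z -67.7
0.52 y 48.3 z -70.5
0.45 y 53.8 z -72.8
0.38 y 59.4 z -74.8
0.31 y 65.2 z -76.4
0.24 y 71.0 z -77.6
0.17 y 76.9 z -78.4
0.1 y 82.9 z -78.7
0.03 y 88.9 z -78.7
```

Emit:
send_rows(fingers=[0.7,0.5,0.5,0.5,0.5,0.5,0.5], offset=[[35,-8,0],[80,-18,0],[125,-27,0],[158,-33,0],[170,-34.5,0],[170,-34.5,20],[170,-34.5,20]], twist=[[0,0,0],[0,0,0],[0,0,0],[0,0,0],[0,0,0],[0,0,0],[0,0,0]])

```text
clock: 26.65
tool_pos: [0.4981, 0.085, 0.1838]
orientation: [-3.138, 0.0, 1.605]
contact_force: [0.4, -0.8, 0.2]
opening: 0.045
```

Run:
```python
from h import *
st(); snap('wrist','w17'); mv([.5008,.0855,.118])
v=V('w17'); uv,P=v.cloud(); g=v.p[uv[:,1],uv[:,0]].max(1)
m=(abs(uv[:,0]-322)<30)&(uv[:,1]>200)&(uv[:,1]<279)&(g<70)&(P[:,2]>.14)&(P[:,2]<.165); print(m.sum(),np.percentile(P[m],[2,50,98],axis=0).round(4)); print(v.proj([[.5008,.0855,.148]]))
```

```text
t 26.65 pos [0.4981 0.085  0.1838] rpy [-1.7977e+02  2.0000e-02  9.1960e+01] F [ 0.37 -0.78  0.19] open 0.045 q [ 0.45  0.12 -0.75  1.81  0.08  1.25  1.28]
offset [ 0.7  2.4 67. ] twist [-0.04  0.   -0.  ] rows>= 1.3
579 [[0.4938 0.077  0.1513]
 [0.4987 0.0855 0.1561]
 [0.5062 0.0935 0.1578]]
[[322.6757569  230.55596306]]
```

View pics/w17.png

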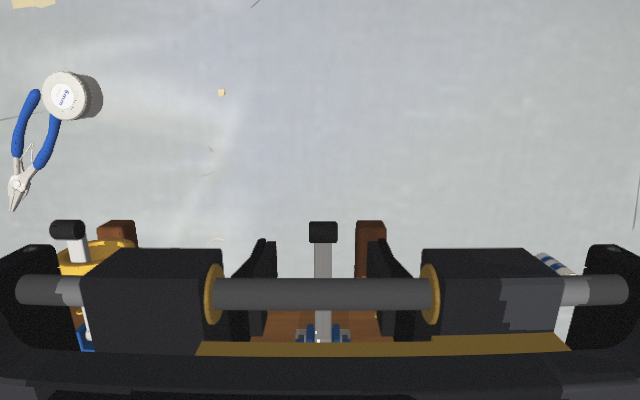

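Emit:
send_rows(fingers=[0.5,0.5,0.5,0.5,0.5], offset=[[0,0,20],[0,0,40],[0,0,58],[0,0,66],[0,0,66]], twist=[[0,0,0],[0,0,0],[0,0,0],[0,0,0],[0,0,0]])

```text
clock: 27.2
tool_pos: [0.4992, 0.085, 0.1197]
orientation: [-3.14, -0.0, 1.604]
contact_force: [-0.2, 0.1, 0.6]
opening: 0.0434
```

Run:
```python
from h import *
st(); mv([.5008,.0855,.118])
```

```text
t 27.2 pos [0.4992 0.085  0.1197] rpy [-1.799e+02 -1.000e-02  9.189e+01] F [-0.16  0.13  0.62] open 0.0434 q [ 0.43  0.18 -0.74  1.89  0.14  1.12  1.24]
offset [0.4 1.6 1.7] twist [-0.02 -0.   -0.01] rows>= 0.0
```

Emit:
send_rows(fingers=[0.5,0,0,0,0,0,0], offset=[[0.4,1,1],[0.4,1,1],[0.4,1,1],[0.4,1,1],[0.4,1,1],[0.4,1,1],[0.4,1,1]], twist=[[0,0,0],[0,0,0],[0,0,0],[0,0,0],[0,0,0],[0,0,0],[0,0,0]])

```text
clock: 27.9
tool_pos: [0.5006, 0.086, 0.1193]
orientation: [3.141, 0.0, 1.605]
contact_force: [0.2, -1.6, 1.6]
opening: 0.0174
```

Run:
```python
from h import *
st(); snap('wrist','w18')
cv2.imwrite('pics/w18z.png',cv2.cvtColor(cv2.resize(V('w18').p[200:345,230:410],None,fx=3,fy=3),cv2.COLOR_RGB2BGR))
v=V('w18'); print([(r,round(float(np.median(v.d[r,314:330])),4)) for r in range(240,279,3)])
```

```text
t 27.9 pos [0.5006 0.086  0.1193] rpy [1.7999e+02 1.0000e-02 9.1940e+01] F [ 0.23 -1.58  1.63] open 0.0174 q [ 0.43  0.19 -0.74  1.89  0.14  1.12  1.23]
[(240, 0.3117), (243, 0.313), (246, 0.3136), (249, 0.3142), (252, 0.3151), (255, 0.3158), (258, 0.3168), (261, 0.158), (264, 0.1553), (267, 0.1534), (270, 0.1533), (273, 0.1525), (276, 0.1522)]
```

View pics/w18z.png

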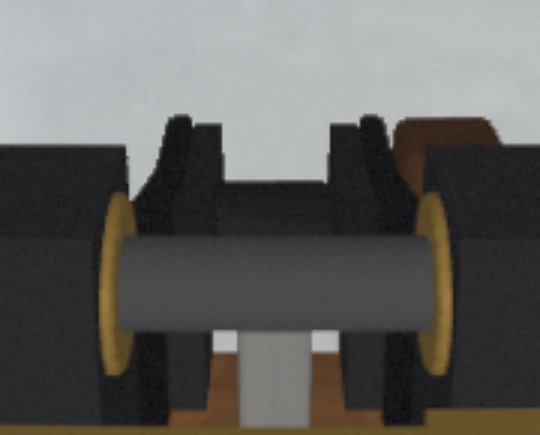

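Good deep grip. Starting up the arc.

Emit:
send_rows(fingers=[0,0,0,0,0], offset=[[0,0.3,-3],[0,0.7,-5.9],[0,1.2,-8.8],[0,1.7,-11.8],[0,1.7,-11.8]], twist=[[0,0,0],[0,0,0],[0,0,0],[0,0,0],[0,0,0]])

```text
clock: 28.45
tool_pos: [0.5021, 0.0861, 0.1312]
orientation: [-3.141, 0.0, 1.605]
contact_force: [1.9, -1.6, -5.0]
opening: 0.0175
```

Emit:
send_rows(fingers=[0,0,0,0,0], offset=[[0,1.7,-5.8],[0,3.7,-11.4],[0,6,-16.8],[0,8.7,-22.1],[0,8.7,-22.1]], twist=[[0,0,0],[0,0,0],[0,0,0],[0,0,0],[0,0,0]])

```text
clock: 28.95
tool_pos: [0.5107, 0.0866, 0.1539]
orientation: [-3.141, 0.0, 1.605]
contact_force: [-5.9, -2.1, 0.7]
opening: 0.0172
```

Emit:
send_rows(fingers=[0,0,0,0,0], offset=[[0,2.4,-5.5],[0,5.7,-10.4],[0,9.4,-15.2],[0,13.5,-19.6],[0,13.5,-19.6]], twist=[[0,0,0],[0,0,0],[0,0,0],[0,0,0],[0,0,0]])

```text
clock: 29.45
tool_pos: [0.525, 0.0871, 0.1736]
orientation: [3.141, -0.0, 1.605]
contact_force: [-3.9, -3.1, 1.6]
opening: 0.0178
```

Emit:
send_rows(fingers=[0,0,0,0,0,0], offset=[[0.3,4,-4.5],[0.3,8.6,-8.3],[0.3,13.4,-11.8],[0.3,18.5,-14.9],[0.3,23.8,-17.8],[0.3,23.8,-17.8]], twist=[[0,0,0],[0,0,0],[0,0,0],[0,0,0],[0,0,0],[0,0,0]])

```text
clock: 30.05
tool_pos: [0.5491, 0.0881, 0.1914]
orientation: [3.141, -0.0, 1.604]
contact_force: [-3.9, -2.7, 1.9]
opening: 0.0174
```

Emit:
send_rows(fingers=[0,0,0,0,0,0], offset=[[0.3,5.4,-2.6],[0.3,11,-4.6],[0.3,16.8,-6.2],[0.3,22.6,-7.4],[0.3,28.4,-8.2],[0.3,28.4,-8.2]], twist=[[0,0,0],[0,0,0],[0,0,0],[0,0,0],[0,0,0],[0,0,0]])

```text
clock: 30.65
tool_pos: [0.5778, 0.0892, 0.1999]
orientation: [3.14, -0.0, 1.604]
contact_force: [-3.5, -3.7, 3.1]
opening: 0.0171
```

Run:
```python
from h import *
st(); snap('wrist','w19')
```

```text
t 30.65 pos [0.5778 0.0892 0.1999] rpy [ 1.7991e+02 -1.0000e-02  9.1910e+01] F [-3.53 -3.7   3.12] open 0.0171 q [ 0.38  0.28 -0.73  1.61  0.19  1.32  1.22]
```

View pics/w19.png

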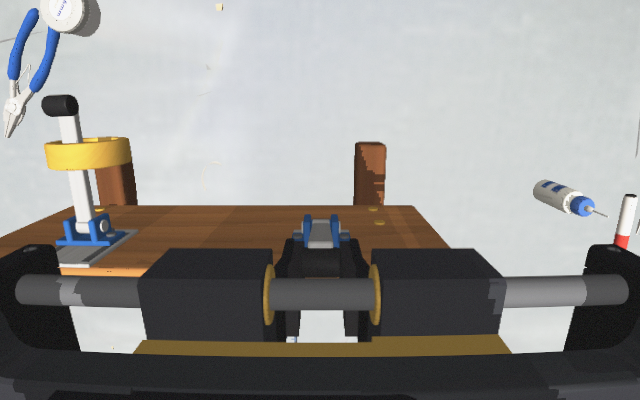

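The hook is nearly upright. Now I'll creep towards the stop.

Emit:
send_rows(fingers=[0,0,0,0,0], offset=[[0.3,3,-0.4],[0.3,6,-0.7],[0.3,8,-0.8],[0.3,10,-0.8],[0.3,10,-0.8]], twist=[[0,0,0],[0,0,0],[0,0,0],[0,0,0],[0,0,0]])

```text
clock: 31.2
tool_pos: [0.5875, 0.0895, 0.2007]
orientation: [3.14, 0.0, 1.604]
contact_force: [-4.4, -4.1, 3.0]
opening: 0.0173
```

Emit:
send_rows(fingers=[0,0,0,0], offset=[[0,0.8,0],[0,1.6,0],[0,2,0],[0,2,0]], twist=[[0,0,0],[0,0,0],[0,0,0],[0,0,0]])

```text
clock: 31.6
tool_pos: [0.5893, 0.0896, 0.2007]
orientation: [3.14, 0.001, 1.604]
contact_force: [-4.7, -3.3, 1.4]
opening: 0.0174
```

Emit:
send_rows(fingers=[0,0,0,0], offset=[[0,0.8,0],[0,1.6,0],[0,2,0],[0,2,0]], twist=[[0,0,0],[0,0,0],[0,0,0],[0,0,0]])

```text
clock: 32.0
tool_pos: [0.5913, 0.0897, 0.2007]
orientation: [3.14, 0.0, 1.604]
contact_force: [-4.9, -3.5, 3.1]
opening: 0.0176
```

Emit:
send_rows(fingers=[0,0,0], offset=[[0,0.5,0],[0,1,0],[0,1,0]], twist=[[0,0,0],[0,0,0],[0,0,0]])

```text
clock: 32.3
tool_pos: [0.5923, 0.0897, 0.2006]
orientation: [3.14, 0.0, 1.604]
contact_force: [-5.2, -3.8, 3.1]
opening: 0.0174
```

Emit:
send_rows(fingers=[0,0,0,0], offset=[[0,0.5,0],[0,1,0],[0,1.5,0],[0,1.5,0]], twist=[[0,0,0],[0,0,0],[0,0,0],[0,0,0]])

```text
clock: 32.7
tool_pos: [0.5938, 0.0898, 0.2006]
orientation: [3.14, 0.0, 1.604]
contact_force: [-4.9, -4.2, 2.5]
opening: 0.0174
```

Emit:
send_rows(fingers=[0,0,0], offset=[[0,0.5,0],[0,1,0],[0,1,0]], twist=[[0,0,0],[0,0,0],[0,0,0]])

```text
clock: 33.0
tool_pos: [0.5948, 0.0898, 0.2006]
orientation: [3.14, 0.0, 1.604]
contact_force: [-5.1, -4.4, 1.8]
opening: 0.0178
```

Emit:
send_rows(fingers=[0,0,0,0], offset=[[0,0.5,0],[0,1,0],[0,1.5,0],[0,1.5,0]], twist=[[0,0,0],[0,0,0],[0,0,0],[0,0,0]])

```text
clock: 33.4
tool_pos: [0.5962, 0.0898, 0.2005]
orientation: [3.141, 0.0, 1.604]
contact_force: [-5.5, -4.1, 2.1]
opening: 0.0175
```

Run:
```python
from h import *
st(); snap('wrist','w20')
for n in ('w19','w20'):
    v=V(n); print(n,[(r,round(float(np.median(v.d[r,314:330])),4)) for r in range(225,279,3)])
    print([tuple(v.pts([[321,r]])[0].round(4)) for r in range(220,248,4)])
```

```text
t 33.4 pos [0.5962 0.0898 0.2005] rpy [1.7994e+02 2.0000e-02 9.1900e+01] F [-5.51 -4.09  2.08] open 0.0175 q [ 0.36  0.32 -0.72  1.57  0.22  1.33  1.22]
w19 [(225, 0.2239), (228, 0.2073), (231, 0.1928), (234, 0.1812), (237, 0.17), (240, 0.1605), (243, 0.1587), (246, 0.1591), (249, 0.1576), (252, 0.1553), (255, 0.1547), (258, 0.1537), (261, 0.1535), (264, 0.1533), (267, 0.1532), (270, 0.1534), (273, 0.1541), (276, 0.1564)]
[(np.float64(0.5025), np.float64(0.0862), np.float64(0.3745)), (np.float64(0.5787), np.float64(0.0885), np.float64(0.1577)), (np.float64(0.5738), np.float64(0.0884), np.float64(0.1788)), (np.float64(0.569), np.float64(0.0883), np.float64(0.1981)), (np.float64(0.5658), np.float64(0.0882), np.float64(0.2122)), (np.float64(0.563), np.float64(0.0881), np.float64(0.2245)), (np.float64(0.564), np.float64(0.0881), np.float64(0.2269))]
w20 [(225, 0.1767), (228, 0.1722), (231, 0.1677), (234, 0.1632), (237, 0.1597), (240, 0.1565), (243, 0.1561), (246, 0.157), (249, 0.1553), (252, 0.1541), (255, 0.1533), (258, 0.1525), (261, 0.1527), (264, 0.1526), (267, 0.1528), (270, 0.1533), (273, 0.1548), (276, 0.4112)]
[(np.float64(0.5805), np.float64(0.0887), np.float64(0.1989)), (np.float64(0.5801), np.float64(0.0887), np.float64(0.2065)), (np.float64(0.5801), np.float64(0.0887), np.float64(0.2123)), (np.float64(0.5796), np.float64(0.0887), np.float64(0.2193)), (np.float64(0.5797), np.float64(0.0887), np.float64(0.2243)), (np.float64(0.5797), np.float64(0.0887), np.float64(0.2292)), (np.float64(0.5816), np.float64(0.0888), np.float64(0.2293))]
```

The bar front reads x 0.5805 to 0.5797 going up, so about 0.03 rad is left. I'll keep creeping.

Emit:
send_rows(fingers=[0,0,0,0], offset=[[0,0.7,0],[0,1.4,0],[0,2,0],[0,2,0]], twist=[[0,0,0],[0,0,0],[0,0,0],[0,0,0]])

```text
clock: 33.85
tool_pos: [0.5981, 0.0899, 0.2003]
orientation: [3.141, 0.0, 1.604]
contact_force: [-5.6, -3.7, 1.8]
opening: 0.0175
```

Emit:
send_rows(fingers=[0,0,0], offset=[[0,0.6,0],[0,1.2,0],[0,1.2,0]], twist=[[0,0,0],[0,0,0],[0,0,0]])

```text
clock: 34.15
tool_pos: [0.599, 0.09, 0.2002]
orientation: [3.141, 0.0, 1.604]
contact_force: [-5.9, -3.7, 1.4]
opening: 0.0177
```

Emit:
send_rows(fingers=[0,0,0], offset=[[0,0.6,0],[0,1.2,0],[0,1.2,0]], twist=[[0,0,0],[0,0,0],[0,0,0]])

```text
clock: 34.45
tool_pos: [0.5996, 0.0899, 0.2001]
orientation: [-3.141, 0.001, 1.604]
contact_force: [-8.0, -3.4, 3.4]
opening: 0.0173
```

Emit:
send_rows(fingers=[0,0,0], offset=[[0,0.6,0],[0,1.2,0],[0,1.2,0]], twist=[[0,0,0],[0,0,0],[0,0,0]])

```text
clock: 34.75
tool_pos: [0.6002, 0.09, 0.2001]
orientation: [-3.139, 0.001, 1.604]
contact_force: [-11.3, -4.6, 3.8]
opening: 0.0176
```

Emit:
send_rows(fingers=[0.5,0.5,0.5,0.5,0.5,0.5,0.5,0.3,0,0,0], offset=[[0,-0.5,0],[0,-0.5,0],[0,-0.5,0],[0,-0.5,0],[0,-0.5,0],[0,-10,-25],[0,-30,-60],[0,-60,-70],[0,-60,-70],[0,-60,-70],[0,-60,-70]], twist=[[0,0,0],[0,0,0],[0,0,0],[0,0,0],[0,0,0],[0,0,0],[0,0,0],[0,0,0],[0,0,0],[0,0,0],[0,0,0]])

```text
clock: 35.85
tool_pos: [0.5416, 0.0881, 0.269]
orientation: [-3.141, 0.0, 1.604]
contact_force: [0.3, 0.2, -0.3]
opening: 0.0194
```

Run:
```python
from h import *
st(); snap('wrist','w21')
```

```text
t 35.85 pos [0.5416 0.0881 0.269 ] rpy [-179.98    0.     91.92] F [ 0.27  0.21 -0.27] open 0.0194 q [ 0.42  0.17 -0.74  1.59  0.11  1.43  1.27]
```

View pics/w21.png

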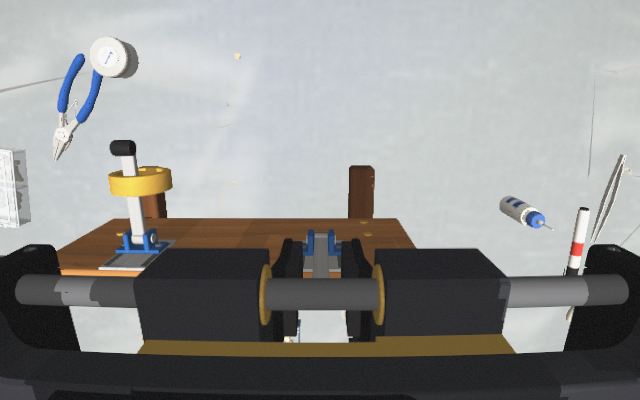

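Confirm the stop by pushing the bar from the front with shut fingers.

Emit:
send_rows(fingers=[0,0,0,0,0,0,0], offset=[[0,0,25],[0,0,50],[0,0,66],[0,10,66],[0,20,66],[0,27,66],[0,27,66]], twist=[[0,0,0],[0,0,0],[0,0,0],[0,0,0],[0,0,0],[0,0,0],[0,0,0]])

```text
clock: 36.6
tool_pos: [0.5698, 0.0896, 0.2041]
orientation: [3.141, -0.001, 1.604]
contact_force: [0.3, -0.5, -0.0]
opening: 0.0006
```

Emit:
send_rows(fingers=[0,0,0,0], offset=[[0,1,0],[0,2,0],[0,3,0],[0,3,0]], twist=[[0,0,0],[0,0,0],[0,0,0],[0,0,0]])

```text
clock: 37.0
tool_pos: [0.5711, 0.0895, 0.2037]
orientation: [3.142, 0.0, 1.605]
contact_force: [-0.4, -0.6, 1.3]
opening: 0.0002
```

Emit:
send_rows(fingers=[0,0,0], offset=[[0,0.7,0],[0,1.4,0],[0,1.4,0]], twist=[[0,0,0],[0,0,0],[0,0,0]])

```text
clock: 37.3
tool_pos: [0.5719, 0.0895, 0.2036]
orientation: [-3.14, 0.0, 1.605]
contact_force: [-5.4, -0.5, 3.6]
opening: 0.0001
```

Emit:
send_rows(fingers=[0,0,0], offset=[[0,0.5,0],[0,1,0],[0,1,0]], twist=[[0,0,0],[0,0,0],[0,0,0]])

```text
clock: 37.6
tool_pos: [0.5724, 0.0896, 0.2036]
orientation: [-3.139, 0.0, 1.605]
contact_force: [-7.9, -0.8, 5.2]
opening: 0.0009
```

Emit:
send_rows(fingers=[0,0,0], offset=[[0,0.6,0],[0,1.2,0],[0,1.2,0]], twist=[[0,0,0],[0,0,0],[0,0,0]])

```text
clock: 37.9
tool_pos: [0.573, 0.0896, 0.2035]
orientation: [-3.138, 0.001, 1.605]
contact_force: [-11.3, -1.6, 7.1]
opening: 0.0006
```

Emit:
send_rows(fingers=[0,0,0,0,0,0,0], offset=[[0,-8,0],[0,-30,0],[-20,-30,-40],[-50,-30,-80],[-80,-25,-120],[-90,-25,-145],[-90,-25,-145]], twist=[[0,0,0],[0,0,0],[0,0,0],[0,0,0],[0,0,0],[0,0,0],[0,0,0]])

```text
clock: 38.6
tool_pos: [0.5546, -0.0034, 0.3523]
orientation: [3.135, 0.001, 1.601]
contact_force: [0.8, -0.2, -1.0]
opening: 0.0003
```

Run:
```python
from h import *
st(); snap('wrist','w22'); snap('scene','s22'); snap('top','t22')
a=V('w22').p; b=cv2.resize(V('s22').p[140:270,240:400],(640,520))
cv2.imwrite('pics/s22z.png',cv2.cvtColor(b,cv2.COLOR_RGB2BGR))
v=V('w22'); uv,P=v.cloud(); g=v.p[uv[:,1],uv[:,0]].max(1); hsv=cv2.cvtColor(v.p,cv2.COLOR_RGB2HSV)[uv[:,1],uv[:,0]]
roi=(uv[:,1]<270)&(P[:,2]>.1)
def rep(n,m): print(n,m.sum(),np.percentile(P[m],[2,50,98],axis=0).round(4).tolist())
rep('bar1',roi&(g<70)&(P[:,1]<-.06)&(P[:,1]>-.11)&(P[:,0]<.52)&(P[:,2]<.17))
rep('bar2',roi&(g<70)&(P[:,1]>.07)&(P[:,1]<.11)&(P[:,0]>.56)&(P[:,2]<.25))
rep('ring',roi&(hsv[:,0]>15)&(hsv[:,0]<32)&(hsv[:,1]>130)&(P[:,1]<-.04)&(P[:,1]>-.12)&(P[:,0]<.56))
blue=roi&(hsv[:,0]>100)&(hsv[:,0]<125)&(hsv[:,1]>120)&(P[:,2]>.13); rep('blue1',blue&(P[:,1]<0)); rep('blue2',blue&(P[:,1]>0))
m=roi&(abs(P[:,1]-.0885)<.004)&(P[:,0]>.56)&(P[:,0]<.59)&(P[:,2]>.165)&(P[:,2]<.215); print('bar2 slope',np.polyfit(P[m][:,2],P[m][:,0],1),m.sum())
b=roi&(abs(P[:,1]+.0835)<.004)&(P[:,2]>.135)&(P[:,2]<.152)&(((P[:,0]>.517)&(P[:,0]<.53))|((P[:,0]>.553)&(P[:,0]<.575))); print('bar1 slope',np.polyfit(P[b][:,0],P[b][:,2],1),b.sum())
for n in ('0','22'):
    v=V(('top0' if n=='0' else 't22'))
    for nm,(x,y,w,h) in dict(glue=(195,185,25,22),pot=(365,238,22,24),box=(422,143,28,22)).items():
        c=v.p[y:y+h,x:x+w].astype(int); print(n,nm,c.mean().round(2))
print(np.abs(V('top0').p.astype(int)-V('t22').p)[:, :][[slice(185,207)][0],195:220].mean(),np.abs(V('top0').p.astype(int)-V('t22').p)[238:262,365:387].mean(),np.abs(V('top0').p.astype(int)-V('t22').p)[143:165,422:450].mean())
```

```text
t 38.6 pos [ 0.5546 -0.0034  0.3523] rpy [1.7964e+02 6.0000e-02 9.1730e+01] F [ 0.78 -0.24 -0.98] open 0.0003 q [ 0.53  0.15 -0.69  1.43  0.1   1.58  1.45]
bar1 166 [[0.5002, -0.0917, 0.1479], [0.5047, -0.0838, 0.1532], [0.5115, -0.0756, 0.1554]]
bar2 311 [[0.5858, 0.0713, 0.1552], [0.5909, 0.0862, 0.2343], [0.599, 0.0963, 0.2364]]
ring 865 [[0.5305, -0.1065, 0.1055], [0.5382, -0.0786, 0.1481], [0.548, -0.0567, 0.1531]]
blue1 358 [[0.5844, -0.0996, 0.1383], [0.5991, -0.0806, 0.1507], [0.6031, -0.0606, 0.1524]]
blue2 210 [[0.5786, 0.0681, 0.1399], [0.5928, 0.0791, 0.1532], [0.5972, 0.1078, 0.1552]]
bar2 slope [-0.00155319  0.58254357] 113
bar1 slope [-0.00202477  0.14583267] 219
0 glue 113.79
0 pot 136.57
0 box 100.65
22 glue 122.4
22 pot 88.35
22 box 108.2
8.60848484848485 52.94507575757576 7.546536796536796
```

View pics/w22.png

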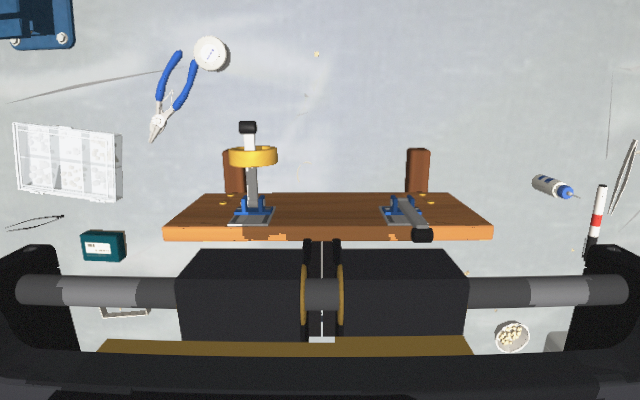

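View pics/s22z.png

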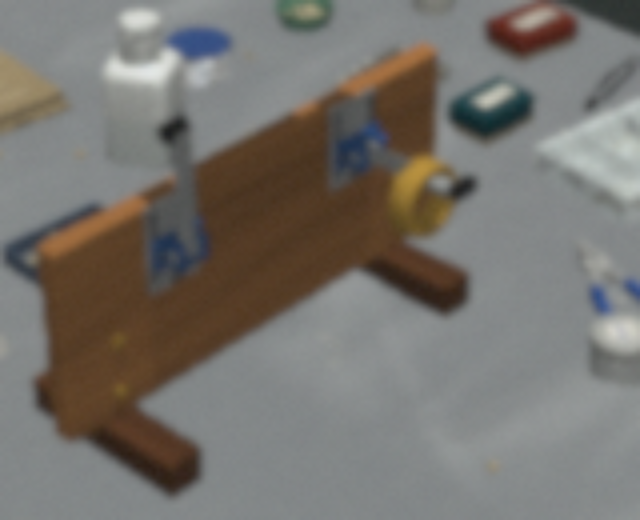

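Both bars measure level or upright (slopes −0.002 and −0.0016 rad). The block tops are unchanged (0.1525→0.1524 and 0.1548→0.1552 m), the ring hangs behind the lip, and the bystanders stand where they did. Handing in.

Run:
```python
from rig import order
print(order.close_job())
```

```text
the job is handed in; nothing more can be done
None
```

The job is done and handed in. I unfolded hook_1 onto its stop, moved the ring over so it hangs behind the lip, and folded the emptied hook_2 up onto its stop. The robot clock stood at about 38.8 s of the 72 s allowed.

**Last checks**
- **Hook_1:** I felt the stop with a press of about 10 N. The bar measures within about 0.002 rad of level.
- **Hook_2:** I felt the stop at about 11 N twice, once gripped and once by a front push with shut fingers. The bar measures within about 0.002 rad of upright.
- **Blue blocks:** their tops changed by no more than 0.4 mm in the wrist camera. The largest vertical push I read was about 11 N, against the 20 N slip limit.
- **Ring:** I held it the whole way, touched it down on the bar before letting go, and it hangs roughly 52 mm out from the hinge.
- **Bystanders:** I saw no movement. The top-camera comparison for the pot doesn't count, because its patch had changed a lot and I took that to be the arm in the way. I judged the pot from the wrist and scene views instead.

**What disagreed**
- **Fingertips:** they seemed to end about 11 mm behind the TCP, at the stated grasp point, not 8 mm ahead of it. My first pinch of hook_1 was therefore too shallow, and the barrel drifted several mm in the pads. I fixed this by pressing the hook down from above with shut fingers and gripping deeper from then on.
- **Wrist camera:** heights read about 3 mm too high in some poses.

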